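# Rotate the reagent kits: first in, first out

### The arm

A 6-joint arm with a two-finger parallel gripper is mounted at the origin on the work surface. World frame = base frame: x ahead of the robot, y to its left, z up, the work surface at z = 0. Lengths are in mm, angles in rad, forces in N, time in s.
With the tool pointing down it reaches from about 275 to 1000 mm from the base axis. Payload 8.4 kg.
Tool frame: the origin (TCP) lies on the centre line of the jaws, within the pads' length; the fingertips stand 22 mm ahead of it and the grasp point (between the pads) lies 3 mm ahead of it; z points along the fingers, y is the direction in which the jaws open and shut (so a half turn about z gives the same grasp; the last joint's range is limited). The gripper opens to 85 mm and grips with 20 to 120 N. Pads are 22 mm wide; open, the fingers measure 114 mm over their backs; the gripper's body (76 mm by 85 mm) begins 54 mm behind the grasp point. The pads swing forward as they close: fully open they stand 13 mm farther back than shut.
Start: joints at [-1.138, 0.353, 1.633, -0, 1.155, -0.002], TCP at [263.267, -566.85, 253.281] pointing down, gripper open.
Joint ranges: [-2.63, 2.63], [-0.92, 2.1], [0.06, 2.66], [-1.3, 4.44], [0, 2.69], [-3.02, 3.02]. Speed limits (rad/s): [2.22, 2.22, 2.79, 3.14, 3.14, 3.14].

### API

Orientations are given as [roll, pitch, yaw] about the fixed x, y, z axes, in that order (R = Rz(yaw) Ry(pitch) Rx(roll)).
In Python, from rig import r gives the robot as it stands.
- The arm moves only by the tool carry_out, never from a script. Its argument "rows" is text: rows parted by semicolons, each of 5 numbers parted by spaces: the opening, from 0 (shut) to 1 (fully open), then the shift along the tool's x, y, z in units of 30 mm (1.0 is 30 mm), then the turn about the tool's z in units of 8 degrees (1.0 is 8 degrees). A call has 1 to 12 rows; each row shifts and turns the commanded pose from where the row before left it, along the tool's axes as they then stand; what a row does not reach is not made up. A row lasts 1/8 s, in which the tool goes at most 62.5 mm and 10.7 degrees, less where a joint would pass 70% of its speed; a pose out of reach is approached as far as the arm can. A call is refused whole if a number of a shift passes 1 or a number of a turn 1, either way. A call with a gripper value outside its range is refused whole. The fingers move at their own pace and stop on an object; "newtons" is the grip in N (left out, the last holds). Time passes only in rows, so rows that do not move let the fingers close. It gives the time, the measured TCP pose, the force and the opening at its end, in the units of the state.
- r.sense(): the state, without advancing time (a new reading comes with each control period).
- r.grab_frame(name): name is "scene" or "side" or "wrist"; returns the picture (384x512x3 uint8, blue, green, red); there is no depth.
- r.get_calibration(name): a dict with "intrinsics" (3x3 intrinsics, pixels), "position" and "rotation" of the camera in the world. Camera axes: x right, y up, looking along -z (the intrinsics and any distortion apply to the point x, -y, -z); pixel columns grow to the right and rows downward; lengths in mm; the calibration is good to about 2 mm. A picture is of the moment at which its call begins: read the wrist's pose just before it. get_calibration takes no time and is no camera call; for the wrist camera it gives the pose at the moment of the call.
- r.sign_off(): hands the job in, once; it reports no verdict.
The state is a dict: "clock": time; "qpos": joint angles; "qvel": joint speeds; "joint_efforts": joint torques, N m; "eef_pos": TCP position; "tcp_rot": TCP orientation; "contact_force": force on the tool from outside, world axes, zero at the start; "wrist_torque": the same for the moment, N m; "opening": opening from 0.0 (shut) to 1.0 (fully open).
Only numpy, scipy, OpenCV 4.12 (cv2) and the standard library are available. Lean on these libraries where they do the work, as an engineer would, in place of code of your own. Each camera call takes 0.05 s, during which the arm holds its last target.

### The job

First take the oldest reagent kit (blue lid with a yellow stripe) from the front of the roller lane and set it in the white tray; the kit with the white stripe stays in the lane and rolls down to the stop. After that, load the plain blue kit from the middle of the stack into the lane behind it, so that the two lie end to end against the stop. Set the orange kit in the orange tray and the green kit in the green tray, every kit upright, flat inside the rim and lengthwise with its tray, and do not disturb the rack of sample tubes.

Things in the scene. Friction and masses are not known exactly. Their poses are not given: they have to be found in the camera images.
- oldest_kit: Lidded carton, white lower half, blue lid half, 90 x 50 x 44 mm (its x, y, z), about 0.12 kg. Has a broad yellow stripe across the middle of its lid. Origin: centre of the underside; x along the 90 mm length, z up through the lid. The oldest stock: starts in the roller lane, at the front, against the lane's stop, sloping with the lane.
- waiting_kit: Lidded carton, white lower half, blue lid half, 90 x 50 x 44 mm (its x, y, z), about 0.12 kg. Has a broad white stripe across the middle of its lid. Origin: centre of the underside; x along the 90 mm length, z up through the lid. The next oldest: starts in the roller lane, right behind (uphill of) the yellow-striped kit, and rolls to the stop when that is taken out.
- new_kit: Lidded carton, white lower half, blue lid half, 90 x 50 x 44 mm (its x, y, z), about 0.12 kg. Plain lid without a stripe. Origin: centre of the underside; x along the 90 mm length, z up through the lid. New stock: starts as the middle of the stack of three, its length roughly along the stack's; at the start a rim of its lid shows around the orange kit.
- orange_kit: Lidded carton, white lower half, orange lid half, 68 x 36 x 40 mm (its x, y, z), about 0.12 kg. Plain lid. Origin: centre of the underside; x along the 68 mm length, z up through the lid. Starts on top of the stack.
- green_kit: Lidded carton, white lower half, green lid half, 112 x 64 x 40 mm (its x, y, z), about 0.12 kg. Plain lid. Origin: centre of the underside; x along the 112 mm length, z up through the lid. Starts on the table as the bottom of the stack; at the start a rim of its lid shows around the blue one.
- green_tray: Green bench tray, fixed on the table; flat floor 4 mm above the table inside a low rim whose top is 9 mm above the table. Inside 132 x 84 mm (its x, y), rim 3 mm thick. Origin: centre of its underside on the table; x along the length, z up.
- orange_tray: Orange bench tray, fixed on the table; flat floor 4 mm above the table inside a low rim whose top is 9 mm above the table. Inside 88 x 56 mm (its x, y), rim 3 mm thick. Origin: centre of its underside on the table; x along the length, z up.
- white_tray: White bench tray, fixed on the table; flat floor 4 mm above the table inside a low rim whose top is 9 mm above the table. Inside 110 x 70 mm (its x, y), rim 3 mm thick. Origin: centre of its underside on the table; x along the length, z up. It is the tray for what is used next.
- lane: Fixed gravity lane: free grey rollers, blue stop at the low end; kits roll down to the stop or the kit ahead. Origin on the table under its middle; x level, uphill; z up. Roller tops rise 0.10 rad towards +x, 45 mm above the origin at the middle; along the slope the stop face is 103 mm before the middle, the upper end 103 mm after. 62 mm between rails; rails 4 mm, stop 16 mm above the roller tops.
- sample_rack: Blue rack of eight capped sample tubes standing loose on the table, 56 x 110 mm (its x, y), 90 mm high over the red, yellow and purple caps. Origin: centre of its underside. To be left alone.
There are look-alikes about, which are no part of the job. What is shaped like the oldest_kit but pink is not meant. There is more than one size of the orange_kit; the job needs the larger.

How it is judged (in metres and radians):
On the way, in this order (a step that is already met when the one before it is completed fails the run):
1. the oldest kit (yellow stripe) lies in the white tray, and the new kit is not in the lane yet (horizontal distance between oldest_kit and white_tray below 0.015 m and z of oldest_kit in the frame of white_tray between 0 and 0.008 m and angle between oldest_kit's own z axis and vertical below 0.06 rad and angle between the x axis of oldest_kit and the x axis of white_tray, either way round below 0.3 rad and horizontal distance between new_kit and waiting_kit above 0.115 m), for 0.2 s.
2. the new kit lies in the lane behind the white-striped kit (x of waiting_kit in the frame of lane between -0.0657102 and -0.0477102 m and y of waiting_kit in the frame of lane between -0.01 and 0.01 m and z of waiting_kit in the frame of lane between 0.0332097 and 0.0452097 m and angle between each of waiting_kit, new_kit's own z axis and vertical below 0.16 rad and x of new_kit in the frame of lane between 0.0218401 and 0.0438401 m and y of new_kit in the frame of lane between -0.01 and 0.01 m and z of new_kit in the frame of lane between 0.0421947 and 0.0541947 m), for 0.2 s.
At the end, for the whole second after the job is handed in: Yellow-striped kit in the white tray, orange in orange, green in green: flat on the floor, centre within 15 mm, lengthwise within 0.3 rad. In the lane, on the rollers: white-striped kit at the stop, plain blue one right behind it (each within about 10 mm). All at rest (all of step 2 and horizontal distance between oldest_kit and white_tray below 0.015 m and z of oldest_kit in the frame of white_tray between 0 and 0.008 m and angle between each of oldest_kit, orange_kit, green_kit's own z axis and vertical below 0.06 rad and angle between the x axis of oldest_kit and the x axis of white_tray, either way round below 0.3 rad and horizontal distance between orange_kit and orange_tray below 0.015 m and z of orange_kit in the frame of orange_tray between 0 and 0.008 m and angle between the x axis of orange_kit and the x axis of orange_tray, either way round below 0.3 rad and horizontal distance between green_kit and green_tray below 0.015 m and z of green_kit in the frame of green_tray between 0 and 0.008 m and angle between the x axis of green_kit and the x axis of green_tray, either way round below 0.3 rad and linear speed of each of oldest_kit, waiting_kit, new_kit, orange_kit, green_kit below 0.02 m/s); the robot touches nothing.
It fails at once if the rack of sample tubes is shifted more than 20 mm or tipped (distance of sample_rack from where it was at the start of the episode above 0.02 m or angle between sample_rack's own z axis and vertical above 0.25 rad).
It fails at once if the white-striped kit is lifted out of the lane (z of waiting_kit in the frame of lane above 0.08 m).
It also fails if it takes over 104 s, if anything falls off the work surface, if the arm or the gripper's body presses on something with over 40 N, if the wrist force passes 120 N, or if a joint passes its speed limit or range.

## Working session

There is one attempt and no reset: what is moved stays moved. The work goes in short steps, Python scripts to look and compute and a tool call to move; the robot and the scene stay as the last step left them, time stands still between calls to the robot, and variables do not carry over. Pictures are saved under pics/ and viewed, and the job is handed in when it is done.

Besides the shell and the picture viewer there is one more tool, called as name(argument=value, ...), one argument or row to a line, values as JSON. carry_out: Moves the arm, as the interface text tells. Its arguments: {"type":"object","properties":{"rows":{"type":"string"},"newtons":{"type":"number"}},"required":["rows"]}

```bash
mkdir -p pics; ls
python3 - <<'E'
from rig import r
import cv2,numpy as np
print(r.sense())
for n in ["scene","side","wrist"]:
    c=r.get_calibration(n); print(n,c)
    im=np.array(r.grab_frame(n)); cv2.imwrite(f"pics/{n}0.png",im)
E
```

```text
pics
{'clock': 0.0, 'qpos': array([-1.13839171e+00,  3.53650309e-01,  1.63415038e+00,  1.51142002e-05,
        1.15523731e+00, -2.40927076e-03]), 'qvel': array([-6.62626286e-04, -3.02362314e-04, -1.78839606e-03,  2.57449886e-03,
        6.04739310e-04,  2.72193966e-05]), 'joint_efforts': array([-3.15500140e-03, -6.05263853e+01, -3.42068660e+01, -4.42666478e-04,
        9.35332733e-03, -8.32674004e-06]), 'eef_pos': array([ 263.0790825 , -566.41934368,  252.55337779]), 'tcp_rot': array([-3.14014734e+00, -1.73011995e-05,  4.34807767e-01]), 'contact_force': array([ 0.42576422, -0.03235914,  0.31697544]), 'wrist_torque': array([-0.0216507 , -0.02276694,  0.01134503]), 'opening': 1.0058353032994454}
scene {'intrinsics': array([[375.3177792 ,   0.        , 255.02898002],
       [  0.        , 375.3177792 , 190.34206025],
       [  0.        ,   0.        ,   1.        ]]), 'position': array([1129.67314854,  300.85192426,  648.42004838]), 'rotation': array([0.87651041, 0.02254718, 2.09383789])}
side {'intrinsics': array([[466.00440959,   0.        , 248.92961622],
       [  0.        , 466.00440959, 193.43860264],
       [  0.        ,   0.        ,   1.        ]]), 'position': array([163.44872553, 971.19493753, 881.26974856]), 'rotation': array([ 0.93887478,  0.0189023 , -2.77573778])}
wrist {'intrinsics': array([[304.6399573 ,   0.        , 253.17210947],
       [  0.        , 304.6399573 , 191.71153461],
       [  0.        ,   0.        ,   1.        ]]), 'position': array([ 336.5252148 , -532.48680608,  373.61470197]), 'rotation': array([-0.3199144 ,  0.00181871, -1.13610041])}
```

View pics/scene0.png

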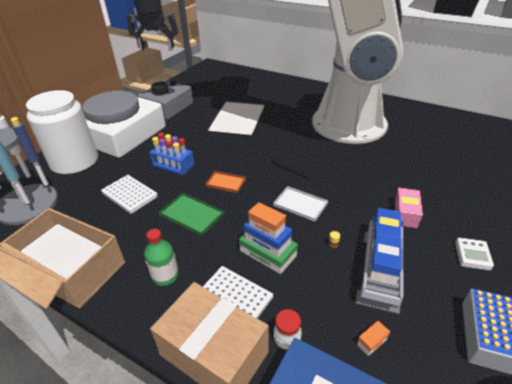

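View pics/side0.png

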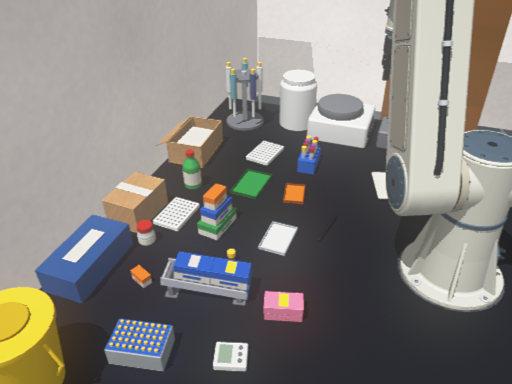

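View pics/wrist0.png

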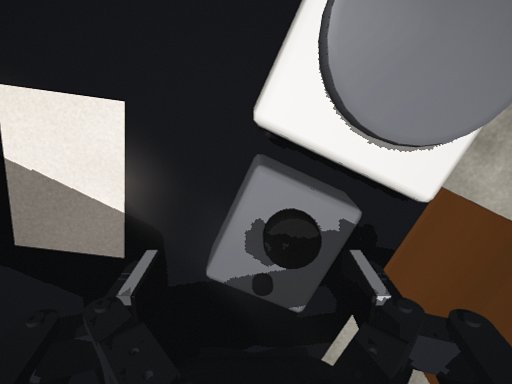

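```bash
cat > h.py <<'E'
import numpy as np,cv2
from scipy.spatial.transform import Rotation as R
def cam(c): return np.array(c["intrinsics"]),np.array(c["position"]),R.from_euler('xyz',c["rotation"]).as_matrix()
def ray(C,px):
    K,p,M=C; v=np.array([(px[0]-K[0,2])/K[0,0],-(px[1]-K[1,2])/K[1,1],-1.0]); return p,M@v
def atz(C,px,z):
    p,d=ray(C,px); return p+d*(z-p[2])/d[2]
def proj(C,X):
    K,p,M=C; v=M.T@(np.array(X,float)-p); return np.array([K[0,0]*v[0]/-v[2]+K[0,2],K[1,1]*-v[1]/-v[2]+K[1,2]])
def tri(obs):
    A=np.zeros((3,3));b=np.zeros(3);L=[]
    for C,px in obs:
        p,d=ray(C,px);d=d/np.linalg.norm(d);P=np.eye(3)-np.outer(d,d);A+=P;b+=P@p;L.append((P,p))
    X=np.linalg.solve(A,b); return X,[float(np.linalg.norm(P@(X-p))) for P,p in L]
def crop(im,x0,y0,x1,y1,f,fn):
    c=cv2.resize(im[y0:y1,x0:x1],None,fx=f,fy=f,interpolation=cv2.INTER_CUBIC)
    for x in range((x0+9)//10*10,x1,10):
        cv2.line(c,((x-x0)*f,0),((x-x0)*f,4 if x%50 else 12),(255,0,255),1)
        if x%20==0: cv2.putText(c,str(x),((x-x0)*f,14),0,.35,(255,0,255),1)
    for y in range((y0+9)//10*10,y1,10):
        cv2.line(c,(0,(y-y0)*f),(4 if y%50 else 12,(y-y0)*f),(255,0,255),1)
        if y%20==0: cv2.putText(c,str(y),(6,(y-y0)*f+4),0,.35,(255,0,255),1)
    cv2.imwrite(fn,c)
E
python3 - <<'E'
from h import *
s=cv2.imread("pics/scene0.png");d=cv2.imread("pics/side0.png")
crop(s,140,150,340,290,4,"pics/sA.png")
crop(s,320,170,460,310,4,"pics/sB.png")
crop(d,150,150,350,300,4,"pics/dA.png")
crop(d,120,220,320,370,4,"pics/dB.png")
E
```

```text
(no output)
```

View pics/sA.png

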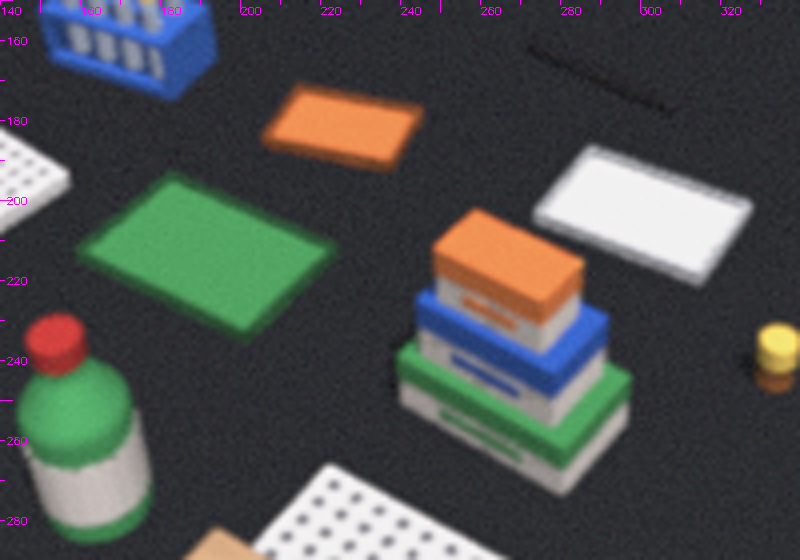

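View pics/sB.png

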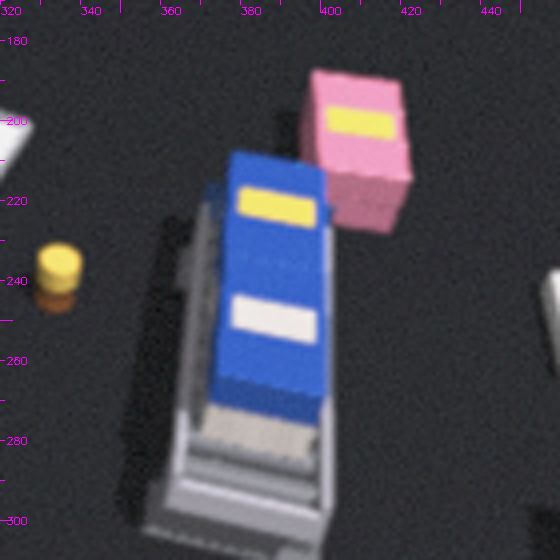

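View pics/dA.png

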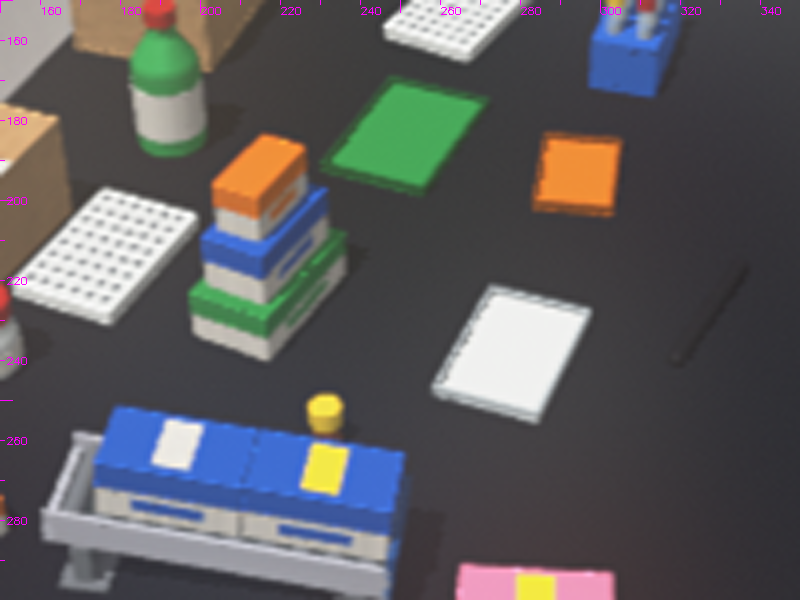

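View pics/dB.png

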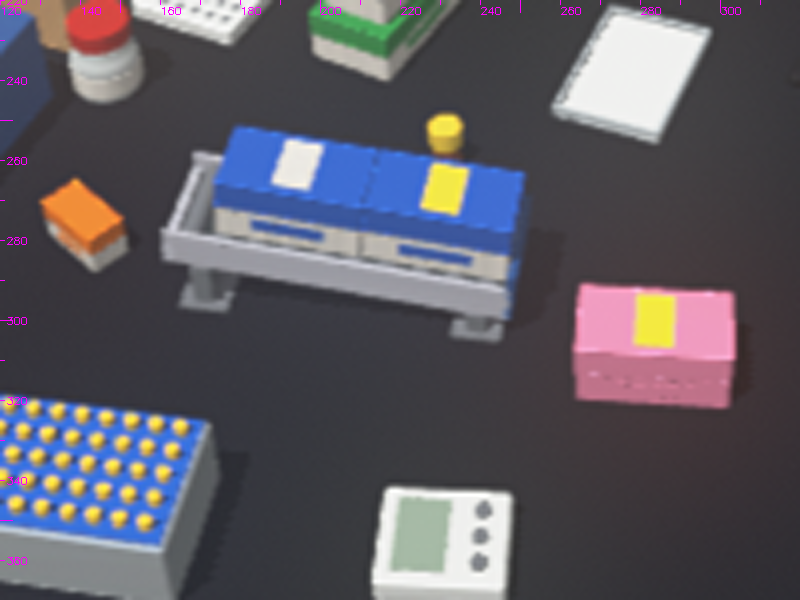

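```bash
cat > m.py <<'E'
from h import *
from rig import r
from scipy.optimize import least_squares
S=cam(r.get_calibration("scene"));D=cam(r.get_calibration("side"))
# order: a=min x,b=max y,c=max x,d=min y
obs={
"white":dict(dim=(116,76),S=[(288,186.2),(328,201.2),(315,221.2),(273.8,203)],D=[(297.8,227.5),(284.2,255.5),(258.2,247.5),(273.8,221.2)]),
"green":dict(dim=(138,90),S=[(183,193),(224,212),(201.5,235),(159.3,213)],D=[(272.2,174.5),(255.5,198.5),(230,192.5),(248,168.8)]),
"orange":dict(dim=(94,62),S=[(214.5,171),(246,177),(237.8,192.8),(205.8,185.8)],D=[(305.2,184.5),(303.5,204),(283.2,202.5),(286.5,182.8)]),
"okit":dict(dim=(68,36),S=[(259.5,202.2),(286,215.8),(275.2,225.8),(248.2,211.8)],D=[(226.5,186.8),(213.8,204.2),(203.2,195.8),(216.5,183.8)]),
"nkit":dict(dim=(90,50),S=[None,(292,229.5),(277.8,244.5),(244.2,223.2)],D=[(232,197.5),(216,215.8),(200.5,209),None]),
"gkit":dict(dim=(112,64),S=[None,(298,244.2),(280.5,261.8),(239.5,237.5)],D=[(236.8,208.2),(217,230.8),(197.5,222),None]),
"lanetop":dict(dim=(180,50),S=[(378,207.8),(401.8,212),(400.8,270),(373.2,264.5)],D=[(251,263),(248.5,278),(174,265),(179,251.8)]),
}
for n,o in obs.items():
    pts=[]
    for i in range(4):
        if o["S"][i] and o["D"][i]:
            X,e=tri([(S,o["S"][i]),(D,o["D"][i])]); pts.append(X); print(n,i,X.round(1),np.round(e,1))
        else: pts.append(None)
    P=[p for p in pts if p is not None]
    l,w=o["dim"]; c0=np.mean(P,axis=0)
    # edges: a-b length or width
    best=None
    for order in ([(-1,-1),(-1,1),(1,1),(1,-1)],[(1,-1),(-1,-1),(-1,1),(1,1)],[(1,1),(1,-1),(-1,-1),(-1,1)],[(-1,1),(1,1),(1,-1),(-1,-1)]):
      for y0 in np.arange(-1.5,1.6,.5):
        def f(q):
            res=[]
            for i,(a,b) in enumerate(order):
                u=np.array([np.cos(q[3]),np.sin(q[3]),q[4] if n=="lanetop" else 0]);v=np.array([-np.sin(q[3]),np.cos(q[3]),0])
                X=q[:3]+a*l/2*u+b*w/2*v
                for C,k in((S,"S"),(D,"D")):
                    if o[k][i]: res+=list(proj(C,X)-o[k][i])
            return res+[q[4]*.1]
        s=least_squares(f,[*c0,y0,0])
        if best is None or s.cost<best.cost: best=s
    print("==",n,best.x.round(3),"rms",np.sqrt(2*best.cost/8).round(2))
E
python3 m.py
```

```text
white 0 [413.5 -26.6   9.2] [0.7 0.7]
white 1 [416.6  90.    5. ] [0.9 0.9]
white 2 [494.6  85.7   2.3] [2.3 2.3]
white 3 [488.3 -31.1   6.9] [2.1 2.1]
== white [453.326  29.66    5.77    1.525   0.   ] rms 1.02
green 0 [ 570.3 -260.8    8.3] [1.4 1.4]
green 1 [ 578.3 -123.6    4.8] [0.5 0.5]
green 2 [ 667.7 -128.6    2.3] [0.1 0.1]
green 3 [ 659.6 -266.1    7.6] [2.2 2.2]
== green [ 619.049 -194.611    5.571    1.512    0.   ] rms 0.72
orange 0 [ 450.7 -241.3    8.9] [0.8 0.8]
orange 1 [ 429.3 -148.3    4.3] [1.3 1.3]
orange 2 [ 4.922e+02 -1.374e+02 -2.000e-01] [0.7 0.7]
orange 3 [ 511.7 -229.8    5.8] [3.7 3.7]
== orange [ 471.064 -189.045    4.575   -1.366    0.   ] rms 1.14
okit 0 [617.9   2.5 123.6] [0.9 0.9]
okit 1 [624.   70.4 114.5] [3.8 3.8]
okit 2 [662.2  62.6 122.4] [1.6 1.6]
okit 3 [652.2  -4.9 120.9] [0.9 0.9]
== okit [639.058  32.591 120.345  -1.72    0.   ] rms 1.4
nkit 1 [617.7  80.4  79.1] [0.2 0.2]
nkit 2 [669.6  72.7  81.4] [2.1 2.1]
== nkit [636.807  32.92   81.36    1.405   0.   ] rms 0.72
gkit 1 [612.2  93.6  36.3] [1.1 1.1]
gkit 2 [677.1  83.6  41.3] [1.8 1.8]
== gkit [636.407  33.871  38.889  -1.727   0.   ] rms 0.66
lanetop 0 [463.6 217.8  77.9] [1. 1.]
lanetop 1 [451.8 266.6  77.9] [1.5 1.5]
lanetop 2 [627.4 302.5  94.2] [2. 2.]
lanetop 3 [638.3 255.7  92.6] [1.2 1.2]
== lanetop [ 5.45296e+02  2.60833e+02  8.55190e+01  3.35200e+00 -8.70000e-02] rms 0.84
```

```bash
cat > go.py <<'E'
from h import *
from rig import r
import sys
def plan(x,y,z,psi=None):
    s=r.sense(); p=s["eef_pos"]; yaw=s["tcp_rot"][2]
    Rm=R.from_euler('xyz',s["tcp_rot"]).as_matrix()
    d=np.array([x,y,z])-p; t=Rm.T@d/30
    dy=0 if psi is None else (psi-yaw+np.pi)%(2*np.pi)-np.pi
    print("t",round(s["clock"],2),"pos",p.round(1),"rpy",s["tcp_rot"].round(3),"open",round(s["opening"],3),"F",s["contact_force"].round(1))
    print("units xyz",t.round(2),"turn",round(-np.degrees(dy)/8,2),"(tool-z turn)  q",s["qpos"].round(2))
if __name__=="__main__": plan(*map(float,sys.argv[1:]))
E
python3 go.py 440 230 260 0.21
python3 - <<'E'
from h import *; from rig import r
C=cam(r.get_calibration("wrist")); s=r.sense(); M=R.from_euler('xyz',s["tcp_rot"]).as_matrix()
for z in(0,80): print((M.T@(atz(C,(256,192),z)-s["eef_pos"])).round(1))
E
```

```text
t 0.15 pos [ 263.1 -566.5  252.7] rpy [-3.14  -0.     0.435] open 0.999 F [-0.1  0.3  0.1]
units xyz [ 16.53 -21.6   -0.22] turn 1.61 (tool-z turn)  q [-1.14  0.35  1.63  0.    1.16 -0.  ]
[-43.3   3.4 252.7]
[-16.7   2.7 172.7]
```

```bash
python3 go.py 520 180 262 0.21
```

```text
t 0.15 pos [ 263.1 -566.5  252.7] rpy [-3.14  -0.     0.435] open 0.999 F [-0.1  0.3  0.1]
units xyz [ 18.25 -18.96  -0.29] turn 1.61 (tool-z turn)  q [-1.14  0.35  1.63  0.    1.16 -0.  ]
```

carry_out(
  rows="1 0.92 -0.96 0 0;1 0.92 -0.96 0 0;1 0.92 -0.96 0 0;1 0.92 -0.96 0 0;1 0.92 -0.96 0 0;1 0.92 -0.96 0 0;1 0.92 -0.96 0 0;1 0.92 -0.96 0 0;1 0.92 -0.96 0 0;1 0.92 -0.96 0 0;1 0.92 -0.96 0 0;1 0.92 -0.96 0 0",
)

```text
clock: 1.65
eef_pos: [418.3, -112.6, 253.3]
tcp_rot: [3.142, -0.0, 0.435]
contact_force: [0.4, -0.0, -0.4]
opening: 0.999
```

carry_out(
  rows="1 0.92 -0.96 0 0;1 0.92 -0.96 0 0;1 0.92 -0.96 0 0;1 0.92 -0.96 0 0;1 0.92 -0.96 0 0;1 0.92 -0.96 0 0;1 0.92 -0.96 0 0;1 0.92 -0.96 0 0;1 0 0 0 0;1 0 0 0 0",
)

```text
clock: 2.9
eef_pos: [520.8, 187.7, 252.9]
tcp_rot: [3.141, 0.001, 0.435]
contact_force: [-1.1, 0.4, 0.1]
opening: 1.002
```

```bash
python3 go.py 500 250 260 0.21
python3 - <<'E'
from h import *; from rig import r
import json
c=r.get_calibration("wrist"); im=np.array(r.grab_frame("wrist")); cv2.imwrite("pics/w1.png",im)
json.dump({k:np.array(v).tolist() for k,v in c.items()},open("w1.json","w"))
E
```

```text
t 2.9 pos [520.8 187.7 252.9] rpy [3.141e+00 1.000e-03 4.350e-01] open 1.002 F [-1.1  0.4  0.1]
units xyz [ 0.25 -2.18 -0.24] turn 1.61 (tool-z turn)  q [ 0.34  0.24  1.79 -0.    1.11  1.48]
```

View pics/w1.png

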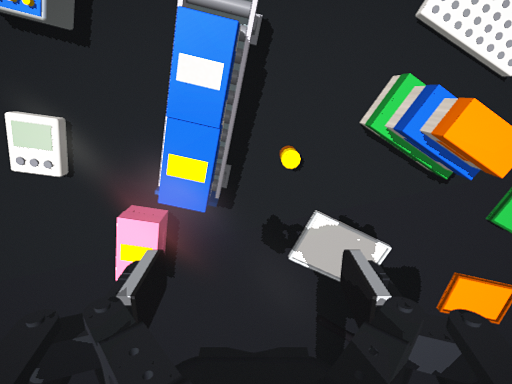

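Run:
```python
from h import *
s=cv2.imread("pics/w1.png")
crop(s,140,0,270,140,4,"pics/wA.png")
crop(s,140,90,300,230,4,"pics/wB.png")
crop(s,270,190,420,300,5,"pics/wC.png")
```

```text
(no output)
```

View pics/wA.png

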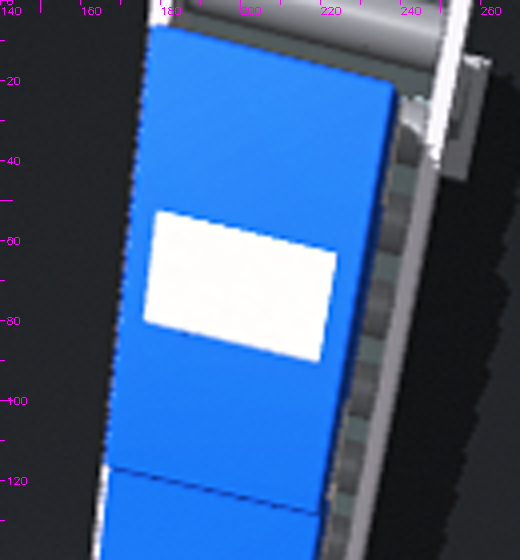

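View pics/wB.png

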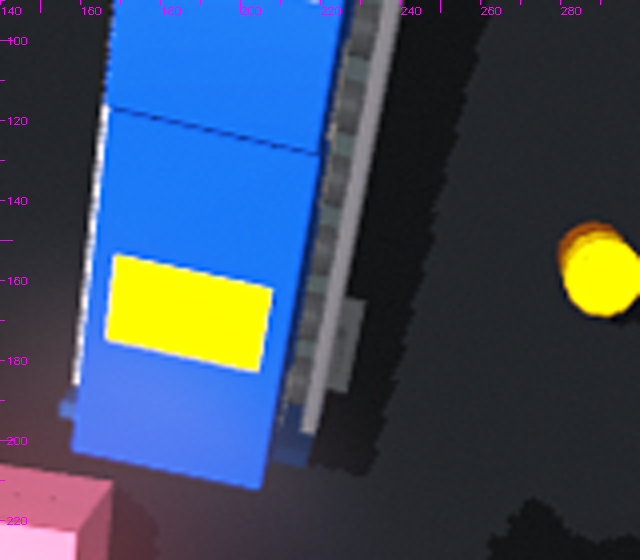

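View pics/wC.png

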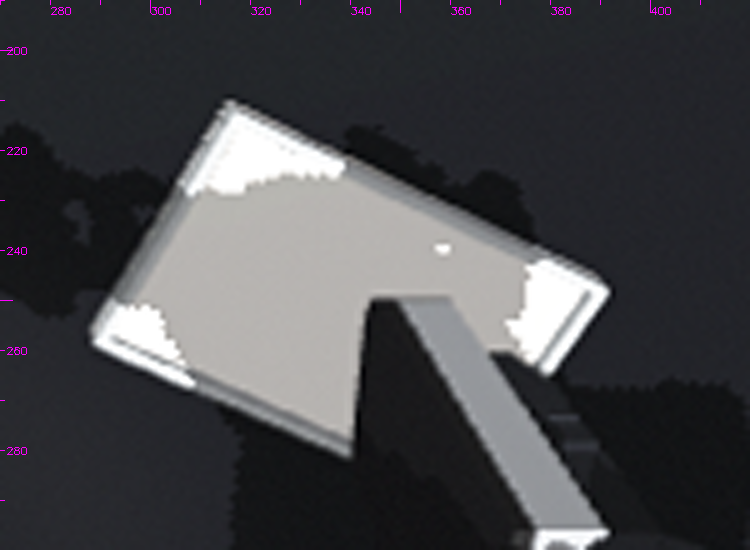

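```bash
cat > fit.py <<'E'
from h import *
from rig import r
import json
from scipy.optimize import least_squares
S=cam(r.get_calibration("scene"));D=cam(r.get_calibration("side"))
def W(n): return cam(json.load(open(n)))
def fit(x0,l,w,obs,slope=False,zfix=None):
    # obs: list (C,[px or None]*4) corner order (local signs): (-,-),(-,+),(+,+),(+,-)
    sg=[(-1,-1),(-1,1),(1,1),(1,-1)]
    def f(q):
        res=[]
        u=np.array([np.cos(q[3]),np.sin(q[3]),q[4]]);v=np.array([-np.sin(q[3]),np.cos(q[3]),0])
        for C,px in obs:
            for (a,b),p in zip(sg,px):
                if p: res+=list(proj(C,q[:3]+a*l/2*u+b*w/2*v)-p)
        res.append((q[4]-(0.1 if slope else 0))*300)
        if zfix is not None: res.append((q[2]-zfix)*1)
        return res
    s=least_squares(f,list(x0)+[0]); n=sum(1 for C,px in obs for p in px if p)
    return s.x, np.array(s.fun[:2*n]).reshape(-1,2)
def grab(n):
    c=r.get_calibration("wrist"); im=np.array(r.grab_frame("wrist")); cv2.imwrite(f"pics/{n}.png",im)
    json.dump({k:np.array(v).tolist() for k,v in c.items()},open(f"{n}.json","w")); return im
E
python3 - <<'E'
from fit import *
w=W("w1.json")
lS=(S,[(378,207.8),(401.8,212),(400.8,270),(373.2,264.5)]);lD=(D,[(251,263),(248.5,278),(174,265),(179,251.8)])
lW=(w,[(205,212),(158,203),(177.5,6.3),(239,20)])
for o in([lS,lD],[lW],[lS,lD,lW]):
    x,e=fit([545,260,85,.2],180,50,o,True); print(x.round(3)); 
print(e.round(1).tolist())
# white: corners local x along +y world (yaw1.52): (-,-)=(+x,-y)=d? 
a,b,c,d=0,1,2,3
tS=[(288,186.2),(328,201.2),(315,221.2),(273.8,203)];tD=[(297.8,227.5),(284.2,255.5),(258.2,247.5),(273.8,221.2)];tW=[None,(288.3,258.5),(315.5,210.2),(391.5,248)]
o=lambda t:[t[3],t[0],t[1],t[2]]
for oo in([(S,o(tS)),(D,o(tD))],[(w,o(tW))],[(S,o(tS)),(D,o(tD)),(w,o(tW))]):
    x,e=fit([453,30,8,1.5],116,76,oo); print(x.round(3))
print(e.round(1).tolist())
E
```

```text
[5.45346e+02 2.60786e+02 8.54710e+01 2.13000e-01 9.90000e-02]
[5.44811e+02 2.60366e+02 8.50650e+01 2.20000e-01 1.00000e-01]
[5.44896e+02 2.60459e+02 8.50910e+01 2.18000e-01 9.90000e-02]
[[-0.8, -0.3], [-1.1, -0.2], [0.4, -0.5], [-0.3, -1.1], [0.4, 0.6], [-0.2, 0.7], [-1.0, 1.2], [-0.3, -0.1], [0.1, 0.2], [-0.2, -0.4], [0.3, -0.8], [-0.3, 0.6]]
[ 4.53326e+02  2.96600e+01  5.77100e+00  1.52500e+00 -1.00000e-03]
[456.002  31.016  13.402   1.542  -0.   ]
[ 4.53642e+02  2.86780e+01  6.64200e+00  1.53500e+00 -1.00000e-03]
[[-0.4, -0.3], [-0.6, 0.4], [-0.7, -0.1], [-0.3, -2.4], [-0.8, 0.6], [-0.1, 0.6], [0.0, -1.3], [-0.1, -0.5], [-1.4, -0.6], [-0.6, -1.3], [0.6, 1.0]]
```

```bash
python3 go.py 501 250.7 140 0.218
```

```text
t 2.95 pos [520.8 187.3 253. ] rpy [3.141e+00 1.000e-03 4.350e-01] open 0.996 F [ 0.2 -0.2  0.4]
units xyz [ 0.3  -2.19  3.77] turn 1.55 (tool-z turn)  q [ 0.34  0.24  1.79 -0.    1.11  1.48]
```

carry_out(
  rows="1 0.1 -0.73 0 0;1 0.1 -0.73 0 0;1 0.1 -0.73 0 0;1 0 0 0.8 0.8;1 0 0 0.95 0.75;1 0 0 1 0;1 0 0 1 0;1 0 0 0 0;1 0 0 0 0",
)

```text
clock: 4.08
eef_pos: [502.3, 251.1, 141.9]
tcp_rot: [-3.141, -0.001, 0.218]
contact_force: [0.7, 0.0, 0.3]
opening: 1.001
```

```bash
python3 go.py 501 250.7 76 0.218
```

```text
t 4.08 pos [502.3 251.1 141.9] rpy [-3.141e+00 -1.000e-03  2.180e-01] open 1.001 F [0.7 0.  0.3]
units xyz [-0.05  0.    2.2 ] turn -0.0 (tool-z turn)  q [ 0.46  0.39  1.87 -0.    0.89  1.81]
```

carry_out(
  rows="1 -0.05 0 0.8 0;1 0 0 0.8 0;1 0 0 0.4 0;1 0 0 0.2 0;0.4 0 0 0 0;0.4 0 0 0 0;0.4 0 0 0 0;0.4 0 0 0 0;0.4 0 0 0 0;0.4 0 0 0 0",
  newtons=40,
)

```text
clock: 5.32
eef_pos: [500.9, 251.4, 75.7]
tcp_rot: [-3.141, -0.002, 0.218]
contact_force: [-0.4, -0.2, 6.4]
opening: 0.576
```

carry_out(
  rows="0.4 0 0 0 0;0.4 -0.03 0 -0.3 0;0.4 -0.05 0 -0.5 0;0.4 -0.05 0 -0.5 0;0.4 -0.05 0 -0.5 0;0.4 0 0 -0.8 0;0.4 0 0 -1 0;0.4 0 0 0 0",
)

```text
clock: 6.32
eef_pos: [496.1, 250.6, 185.6]
tcp_rot: [-3.14, -0.004, 0.218]
contact_force: [0.4, -0.0, -1.2]
opening: 0.573
```

```bash
python3 go.py 454 29.5 140 1.535
python3 - <<'E'
from fit import *
grab("w2")
im=np.array(r.grab_frame("side")); cv2.imwrite("pics/d2.png",im)
crop(im,120,180,320,330,4,"pics/d2c.png")
E
```

```text
t 6.33 pos [496.1 250.6 185.6] rpy [-3.14  -0.004  0.218] open 0.573 F [ 0.4 -0.  -1.2]
units xyz [-2.97  6.89  1.5 ] turn -9.43 (tool-z turn)  q [0.46 0.32 1.85 0.   0.97 1.82]
```

View pics/w2.png

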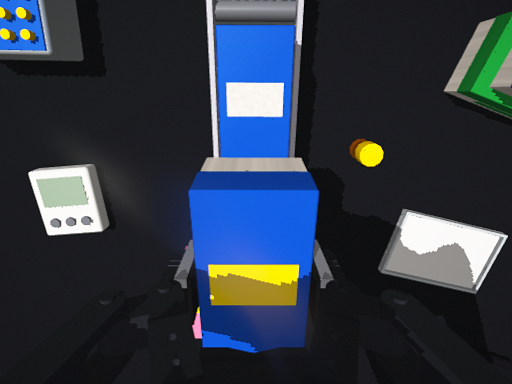

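View pics/d2c.png

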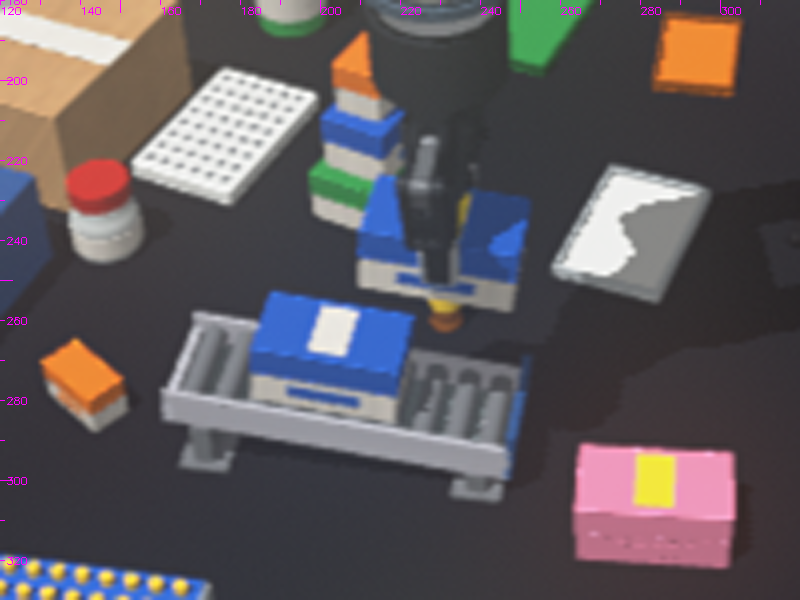

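carry_out(
  rows="0.4 -0.42 0.98 0 0;0.4 -0.42 0.98 0 0;0.4 -0.42 0.98 0 0;0.4 -0.42 0.98 0 0;0.4 -0.42 0.98 0 0;0.4 -0.42 0.98 0 0;0.4 -0.42 0.98 0 0;0.4 0 0 0 -0.9;0.4 0 0 0 -0.95;0.4 0 0 0 -0.95;0.4 0 0 0 -0.95;0.4 0 0 0 -0.95",
)

```text
clock: 7.92
eef_pos: [452.5, 29.9, 181.7]
tcp_rot: [-3.14, 0.002, 0.879]
contact_force: [-0.0, -0.2, -1.3]
opening: 0.579
```

carry_out(
  rows="0.4 0 0 0.3 -0.95;0.4 0 0 0.3 -0.95;0.4 0 0 0.3 -0.95;0.4 0 0 0.3 -0.95;0.4 0 0 0.3 -0.93;0.4 0 0 0 0;0.4 0 0 0 0",
)

```text
clock: 8.8
eef_pos: [453.2, 29.9, 137.5]
tcp_rot: [-3.141, 0.0, 1.532]
contact_force: [0.5, 1.3, -0.2]
opening: 0.578
```

```bash
python3 go.py 454 29.5 48 1.535
python3 - <<'E'
from fit import *
grab("w3")
im=np.array(r.grab_frame("side")); cv2.imwrite("pics/d3.png",im)
crop(im,120,180,320,330,4,"pics/d3c.png")
im=np.array(r.grab_frame("scene")); cv2.imwrite("pics/s3.png",im)
crop(im,230,130,430,280,4,"pics/s3c.png")
E
```

```text
t 8.8 pos [453.2  29.9 137.5] rpy [-3.141  0.     1.532] open 0.578 F [ 0.5  1.3 -0.2]
units xyz [-0.01  0.03  2.98] turn -0.02 (tool-z turn)  q [0.06 0.25 2.09 0.   0.8  0.1 ]
```

View pics/w3.png

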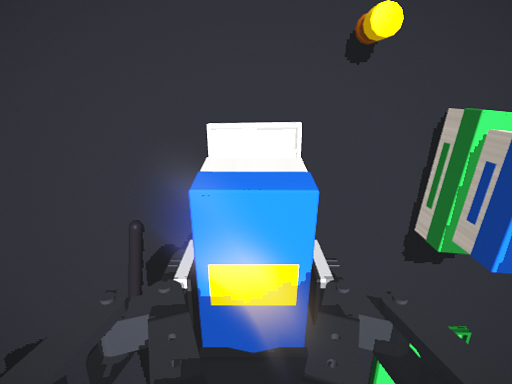

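View pics/d3c.png

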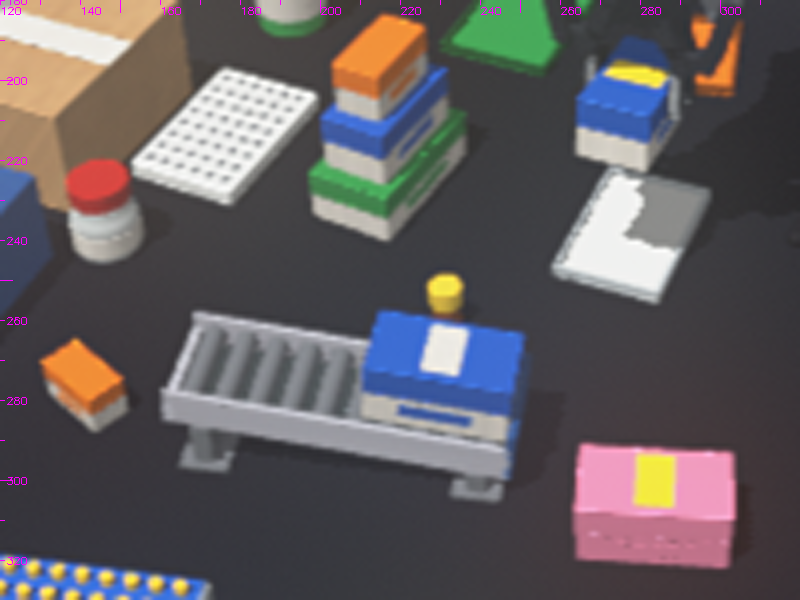

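View pics/s3c.png

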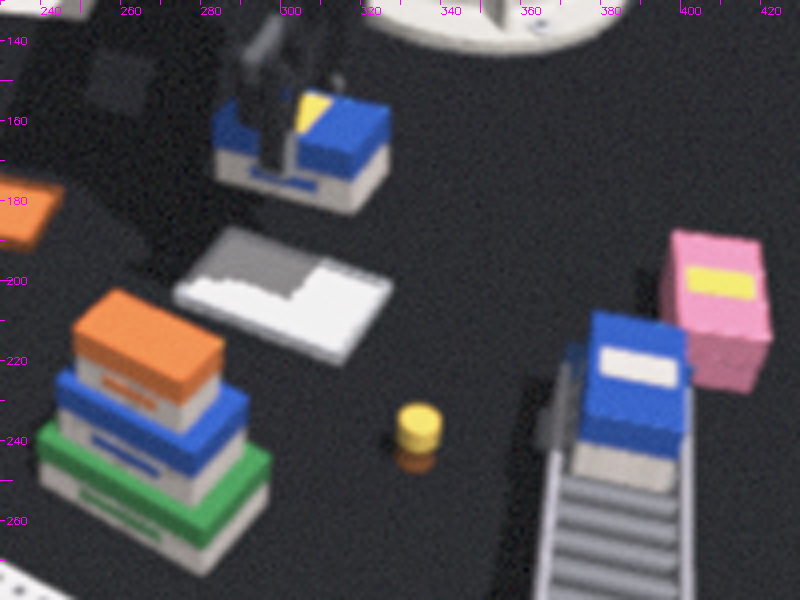

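carry_out(
  rows="0.4 0 0 0.9 0;0.4 0 0 0.9 0;0.4 0 0 0.7 0;0.4 0 0 0.3 0;0.4 0 0 0.1 0;0.4 0 0 0.1 0;0.4 0 0 0.1 0;0.4 0 0 0 0",
)

```text
clock: 9.95
eef_pos: [453.8, 30.0, 45.0]
tcp_rot: [3.141, -0.0, 1.535]
contact_force: [-0.7, -0.3, -1.2]
opening: 0.575
```

carry_out(
  rows="0.4 0 0 0.1 0;0.4 0 0 0.1 0;0.4 0 0 0 0",
)

```text
clock: 10.32
eef_pos: [454.9, 31.1, 40.2]
tcp_rot: [3.139, -0.002, 1.534]
contact_force: [-2.5, 11.5, 17.6]
opening: 0.581
```

carry_out(
  rows="0.62 0 0 -0.05 0;0.66 0 0 0 0;0.75 0 0 0 0;1 0 0 0 0;1 0 0 0 0;1 0 0 -0.3 0;1 0 0 -1 0;1 0 0 -1 0;1 0 0 -1 0;1 0 0 -1 0",
)

```text
clock: 11.58
eef_pos: [453.4, 29.9, 170.9]
tcp_rot: [3.141, -0.0, 1.535]
contact_force: [-0.3, -0.1, 1.3]
opening: 1.001
```

```bash
python3 go.py 560 30 262 1.42
python3 - <<'E'
from fit import *
im=grab("w4"); crop(im,140,190,360,384,3,"pics/w4c.png")
E
```

```text
t 11.57 pos [453.4  29.9 170.9] rpy [ 3.141 -0.     1.535] open 1.001 F [-0.3 -0.1  1.3]
units xyz [ 0.13  3.55 -3.04] turn 0.82 (tool-z turn)  q [ 0.06  0.2   2.07 -0.    0.88  0.1 ]
```

View pics/w4.png

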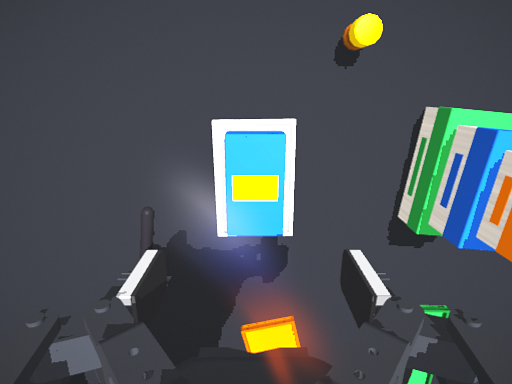

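Run:
```python
from fit import *
im=cv2.imread("pics/w4.png"); crop(im,195,105,315,250,4,"pics/w4c.png")
```

```text
(no output)
```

View pics/w4c.png

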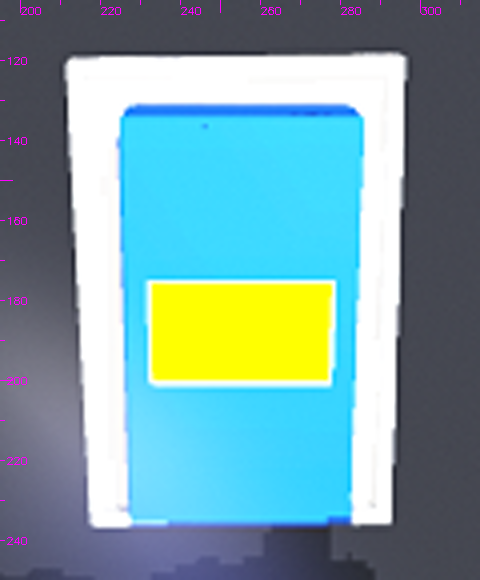

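Run:
```python
from fit import *
w=W("w4.json")
print(fit([453,30,48,1.53],90,50,[(w,[(282.5,235.5),(228,235.5),(226,133),(285.5,133)])]))
print(fit([453,30,9,1.53],116,76,[(w,[(293,235.5),(218,236),(212,119.7),(296.5,119)])]))
```

```text
(array([ 4.55550070e+02,  3.32070070e+01,  4.45455305e+01,  1.53315630e+00,
       -5.05517243e-04]), array([[ 0.65691632, -0.57531291],
       [-0.59643413, -0.68049143],
       [-1.35879502,  0.50456564],
       [ 1.3045478 ,  0.62174607]]))
(array([4.55035882e+02, 2.85818616e+01, 1.11143900e+01, 1.54585248e+00,
       2.53222351e-05]), array([[-0.295519  , -0.02829357],
       [ 0.14122857,  0.18701837],
       [ 0.09161936,  0.04951766],
       [ 0.0448147 , -0.18942822]]))
```

carry_out(
  rows="1 0 0.5 -1 0.4;1 0 0.9 -1 0.42;1 0 0.98 -1 0;1 0 0.98 0 0;1 0 0.98 0 0;1 0 0.98 0 0;1 0 0.6 0 0;1 0 0 0 0;1 0 0 0 0",
)

```text
clock: 12.75
eef_pos: [628.6, 6.7, 259.2]
tcp_rot: [-3.141, 0.0, 1.421]
contact_force: [-0.6, -0.6, -0.8]
opening: 1.0
```

```bash
python3 go.py 639 32.6 160 1.42
python3 - <<'E'
from fit import *
im=grab("w5"); crop(im,150,150,370,330,3,"pics/w5c.png")
E
```

```text
t 12.75 pos [628.6   6.7 259.2] rpy [-3.141  0.     1.421] open 1.0 F [-0.6 -0.6 -0.8]
units xyz [0.91 0.22 3.31] turn 0.0 (tool-z turn)  q [0.01 0.35 1.62 0.   1.17 0.16]
```

View pics/w5.png

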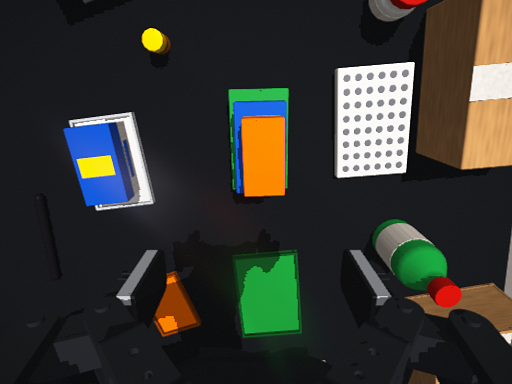

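View pics/w5c.png

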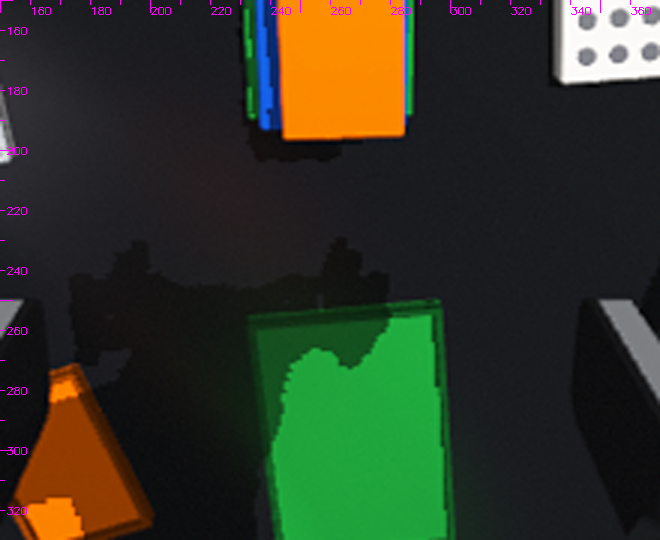

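Run:
```python
from fit import *
im=cv2.imread("pics/w5.png"); crop(im,215,75,305,210,4,"pics/w5d.png"); crop(im,225,240,310,345,5,"pics/w5e.png");
```

```text
(no output)
```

View pics/w5d.png

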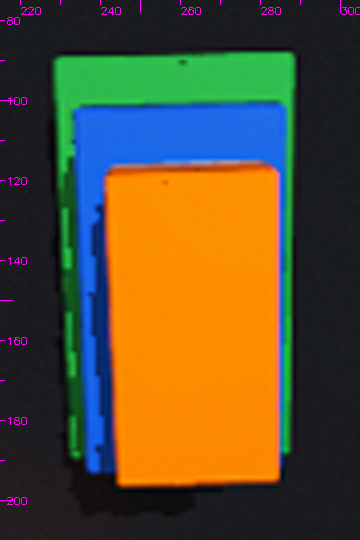

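View pics/w5e.png

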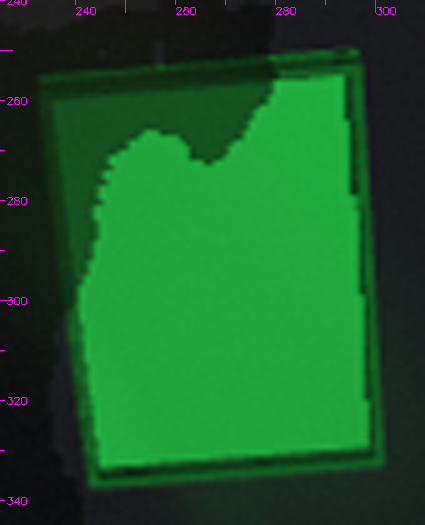

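Run:
```python
from fit import *
w=W("w5.json")
# order BR,BL,TL,TR  (local x=+y world, local y=-x world)
def g(n,x0,l,ww,wp,sp=None,dp=None):
    o=[(w,wp)]
    x,e=fit(x0,l,ww,o); print(n,"wrist",x.round(3), e.round(1).tolist())
    if sp:
        o+=[(S,[sp[2],sp[3],sp[0],sp[1]]) if 0 else (S,sp),(D,dp)]
        x,e=fit(x0,l,ww,o); print(n,"all",x.round(3),e.round(1).tolist())
def a2(t): # a minx,b maxy,c maxx,d miny -> local(-,-)=d,( -,+)=a,(+,+)=b,(+,-)=c
    return [t[3],t[0],t[1],t[2]]
g("ok",[639,32,122,1.42],68,36,[(285.2,195.2),(244.2,196.8),(241.5,118),(285,117.5)],a2([(259.5,202.2),(286,215.8),(275.2,225.8),(248.2,211.8)]),a2([(226.5,186.8),(213.8,204.2),(203.2,195.8),(216.5,183.8)]))
g("nk",[637,33,82,1.42],90,50,[None,(236.5,193.2),(233.8,102),(286.5,100.8)],a2([None,(292,229.5),(277.8,244.5),(244.2,223.2)]),a2([(232,197.5),(216,215.8),(200.5,209),None]))
g("gk",[637,33,40,1.42],112,64,[None,None,(228.8,89.5),(288.8,88.2)],a2([None,(298,244.2),(280.5,261.8),(239.5,237.5)]),a2([(236.8,208.2),(217,230.8),(197.5,222),None]))
g("gt",[619,-194,7,1.51],138,90,[(302,333),(243,337.6),(232.6,255),(296.6,250)],a2([(183,193),(224,212),(201.5,235),(159.3,213)]),a2([(272.2,174.5),(255.5,198.5),(230,192.5),(248,168.8)]))
```

```text
ok wrist [641.519  31.085 123.794   1.449  -0.   ] [[-0.3, 0.3], [0.2, -0.3], [-0.1, 0.4], [0.2, -0.4]]
ok all [ 6.41147e+02  3.10000e+01  1.21120e+02  1.44400e+00 -1.00000e-03] [[-1.2, -0.4], [-0.3, -1.2], [-0.2, 0.1], [-0.3, -0.4], [-0.9, 0.2], [-1.6, 0.4], [-1.3, -0.2], [-0.7, 0.1], [-1.0, 0.0], [-0.1, 0.3], [-0.1, -4.1], [-0.6, 0.7]]
nk wrist [639.502  31.903  82.842   1.437  -0.   ] [[0.1, -0.2], [-0.4, -0.1], [0.3, 0.2]]
nk all [ 6.38996e+02  3.20290e+01  8.18420e+01  1.43200e+00 -1.00000e-03] [[-0.5, -0.6], [-0.7, -0.3], [-0.1, 0.3], [-1.3, 1.4], [-0.7, -0.2], [-0.4, -0.9], [-0.2, -0.2], [-1.0, -1.0], [-0.7, 0.6]]
gk wrist [639.404  32.436  37.27    1.441   0.   ] [[-0.0, 0.0], [-0.0, 0.0]]
gk all [637.675  32.955  38.785   1.419  -0.   ] [[-0.7, -1.0], [-0.4, 0.4], [-0.9, 0.2], [-0.8, -0.6], [-0.6, 0.2], [-0.0, -0.0], [-1.0, -0.7], [-0.5, 1.1]]
gt wrist [ 6.20636e+02 -1.90618e+02  1.46310e+01  1.51600e+00 -1.00000e-03] [[0.4, -0.7], [-0.6, -0.7], [-1.0, 0.9], [1.2, 0.3]]
gt all [ 6.20052e+02 -1.94797e+02  7.75300e+00  1.51500e+00 -3.00000e-03] [[-0.4, -1.7], [-0.4, -1.9], [-0.5, 1.0], [0.4, 0.6], [-0.9, -0.5], [-0.6, -0.2], [-0.1, -0.5], [-0.5, -1.3], [-0.7, 0.4], [-0.4, 0.3], [-0.2, -0.8], [-0.4, -1.3]]
```

```bash
python3 go.py 641.3 31 116 1.445
```

```text
t 12.8 pos [628.5   6.7 259.4] rpy [-3.141  0.     1.421] open 1.003 F [-0.1 -0.4  0.3]
units xyz [0.86 0.3  4.78] turn -0.17 (tool-z turn)  q [0.01 0.35 1.62 0.   1.17 0.16]
```

carry_out(
  rows="1 0.86 0.3 0 -0.17;1 0 0 0.9 0;1 0 0 1 0;1 0 0 1 0;1 0 0 0.9 0;1 0 0 0.6 0;1 0 0 0.3 0;1 0 0 0 0;1 0 0 0 0",
)

```text
clock: 13.92
eef_pos: [642.9, 30.9, 119.3]
tcp_rot: [3.14, -0.0, 1.444]
contact_force: [1.1, 0.1, -0.4]
opening: 0.999
```

```bash
python3 go.py 641.3 31 116 1.445
```

```text
t 13.93 pos [642.9  30.9 119.3] rpy [ 3.14  -0.     1.444] open 0.999 F [ 1.1  0.1 -0.4]
units xyz [-0.   -0.05  0.11] turn -0.0 (tool-z turn)  q [0.05 0.53 1.7  0.   0.92 0.17]
```

carry_out(
  rows="1 0 -0.04 0.1 0;0.7 0 0 0 0;0.45 0 0 0 0;0.25 0 0 0 0;0.25 0 0 0 0;0.25 0 0 0 0;0.25 0 0 0 0;0.25 0 0 0 0",
)

```text
clock: 14.92
eef_pos: [641.2, 30.9, 115.5]
tcp_rot: [3.141, -0.0, 1.444]
contact_force: [-1.0, -0.6, 5.7]
opening: 0.414
```

carry_out(
  rows="0.25 0 0 -0.2 0;0.25 0 0 -0.5 0;0.25 0 0 -0.9 0;0.25 0 0 -0.9 0;0.25 0 0 0 0",
)

```text
clock: 15.55
eef_pos: [642.6, 31.0, 193.3]
tcp_rot: [3.137, -0.001, 1.444]
contact_force: [-0.2, -0.4, -0.6]
opening: 0.419
```

```bash
python3 go.py 471 -189 120 1.776;python3 - <<'E'
from fit import *
im=np.array(r.grab_frame("scene")); cv2.imwrite("pics/s6.png",im);crop(im,140,130,340,280,4,"pics/s6c.png")
E
```

```text
t 15.55 pos [642.6  31.  193.3] rpy [ 3.137e+00 -1.000e-03  1.444e+00] open 0.419 F [-0.2 -0.4 -0.6]
units xyz [-8.   -4.76  2.41] turn -2.38 (tool-z turn)  q [0.05 0.44 1.65 0.   1.05 0.17]
```

View pics/s6c.png

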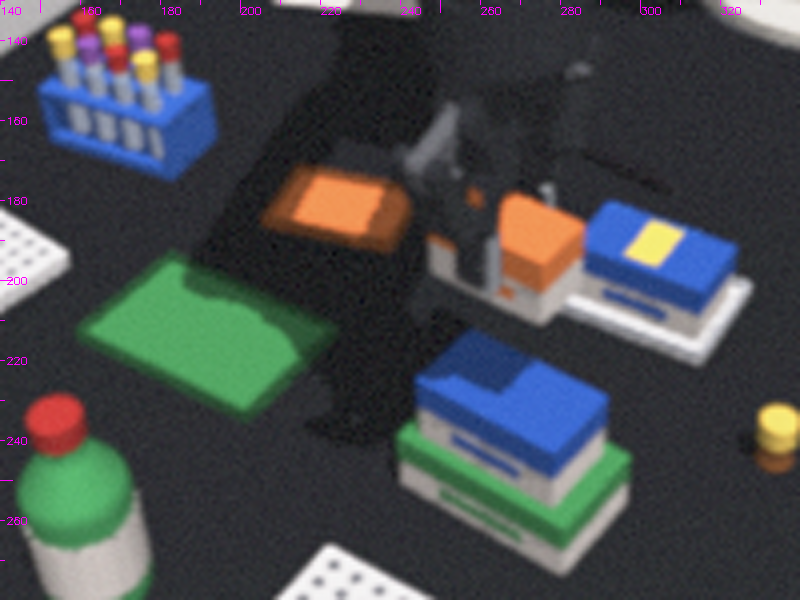

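Run:
```python
from fit import *
for p in[(183,174.5),(153,165),(194,163)]: print(atz(S,p,0).round(0))
w=W("w5.json")
for p in [(175,271),(200,323.5),(163,335)]: print(atz(w,p,9).round(0), proj(w,[0,0,0]) is None)
ca,sa=np.cos(1.776),np.sin(1.776)
for a,b in[(-1,-1),(-1,1),(1,1),(1,-1)]: print(np.round([471+a*47*ca-b*31*sa,-189+a*47*sa+b*31*ca],0))
```

```text
[ 499. -318.    0.]
[ 505. -426.    0.]
[ 438. -325.    0.]
[ 496. -134.    9.] False
[ 512. -228.    9.] False
[ 452. -241.    9.] False
[ 511. -229.]
[ 450. -241.]
[ 431. -149.]
[ 492. -137.]
```

carry_out(
  rows="0.25 -0.89 -0.53 0 0;0.25 -0.89 -0.53 0 0;0.25 -0.89 -0.53 0 0;0.25 -0.89 -0.53 0 0;0.25 -0.89 -0.53 0 0;0.25 -0.89 -0.53 0 0;0.25 -0.89 -0.53 0 0;0.25 -0.89 -0.53 0 0;0.25 -0.88 -0.52 0 -0.8;0.25 0 0 0.8 -0.8;0.25 0 0 0.8 -0.78;0.25 0 0 0.8 0",
)

```text
clock: 17.1
eef_pos: [468.2, -188.9, 116.8]
tcp_rot: [-3.14, -0.001, 1.778]
contact_force: [-0.8, -0.1, 0.0]
opening: 0.413
```

carry_out(
  rows="0.25 0 0 0 0;0.25 0 0 0 0",
)

```text
clock: 17.35
eef_pos: [469.1, -189.1, 118.5]
tcp_rot: [-3.141, -0.0, 1.777]
contact_force: [1.1, -0.2, -1.0]
opening: 0.414
```

```bash
python3 go.py 471 -189 36 1.776;python3 - <<'E'
from fit import *
grab("w7")
E
```

```text
t 17.35 pos [ 469.1 -189.1  118.5] rpy [-3.141 -0.     1.777] open 0.414 F [ 1.1 -0.2 -1. ]
units xyz [-0.01  0.06  2.75] turn 0.0 (tool-z turn)  q [-0.39  0.35  2.   -0.    0.79 -0.59]
```

View pics/w7.png

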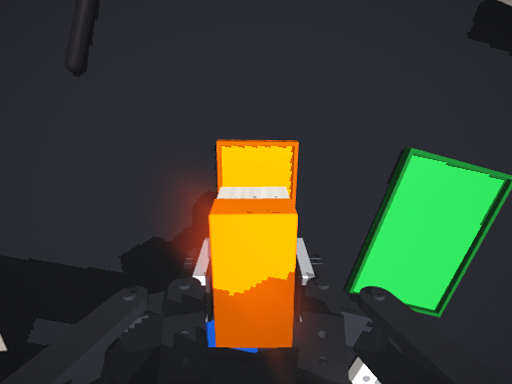

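Run:
```python
from fit import *
w=W("w7.json"); print(atz(w,(216.5,140.5),9),atz(w,(298,141),9))
```

```text
[ 432.82905994 -150.32724235    9.        ] [ 493.14359918 -138.12074605    9.        ]
```

carry_out(
  rows="0.25 -0.02 0.1 0.8 0;0.25 0 0 0.8 0;0.25 0 0 0.6 0;0.25 0 0 0.3 0;0.25 0 0 0.1 0;0.25 0 0 0.1 0;0.25 0 0 0 0",
)

```text
clock: 18.27
eef_pos: [472.4, -189.2, 37.6]
tcp_rot: [3.141, 0.0, 1.777]
contact_force: [-0.1, -0.3, -2.3]
opening: 0.415
```

carry_out(
  rows="0.25 0 0 0.08 0;0.25 0 0 0 0;0.25 0 0 0 0",
)

```text
clock: 18.65
eef_pos: [472.5, -189.2, 35.5]
tcp_rot: [3.141, 0.001, 1.777]
contact_force: [-0.5, 0.1, 5.4]
opening: 0.415
```

carry_out(
  rows="0.5 0 0 0 0;0.6 0 0 0 0;0.8 0 0 0 0;1 0 0 -0.2 0;1 0 0 -1 0;1 0 0 -1 0;1 0 0 -1 0;1 0 0 -1 0;1 0 0 -1 0;1 0 0 -1 0",
)

```text
clock: 19.9
eef_pos: [472.0, -189.0, 222.3]
tcp_rot: [3.141, 0.0, 1.777]
contact_force: [0.2, 1.0, -0.1]
opening: 1.004
```

```bash
python3 go.py 639 32 200 1.434;python3 - <<'E'
from fit import *
im=grab("w8"); crop(im,200,100,320,250,4,"pics/w8c.png")
E
```

```text
t 19.9 pos [ 472.  -189.   222.3] rpy [3.141 0.    1.777] open 1.004 F [ 0.2  1.  -0.1]
units xyz [6.07 6.96 0.74] turn 2.45 (tool-z turn)  q [-0.38  0.21  1.91  0.    1.02 -0.59]
```

View pics/w8c.png

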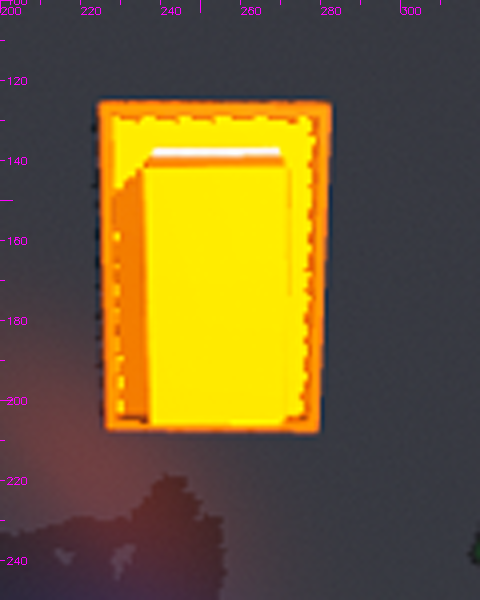

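carry_out(
  rows="1 0.76 0.87 0 0;1 0.76 0.87 0 0;1 0.76 0.87 0 0;1 0.76 0.87 0 0;1 0.76 0.87 0 0;1 0.76 0.87 0 0;1 0.76 0.87 0 0;1 0.75 0.87 0 0.8;1 0 0 0.4 0.85;1 0 0 0.4 0.8;1 0 0 0 0;1 0 0 0 0",
)

```text
clock: 21.45
eef_pos: [639.5, 31.7, 197.4]
tcp_rot: [3.141, -0.0, 1.437]
contact_force: [0.4, 0.7, 0.2]
opening: 0.998
```

```bash
python3 go.py 639 32 76 1.434;python3 - <<'E'
from fit import *
im=grab("w9"); crop(im,200,60,340,230,4,"pics/w9c.png")
E
```

```text
t 21.45 pos [639.5  31.7 197.4] rpy [ 3.141 -0.     1.437] open 0.998 F [0.4 0.7 0.2]
units xyz [ 0.01 -0.02  4.05] turn 0.02 (tool-z turn)  q [ 0.05  0.43  1.65 -0.    1.06  0.18]
```

View pics/w9.png

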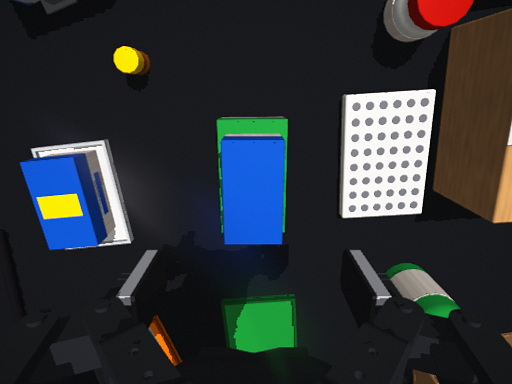

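View pics/w9c.png

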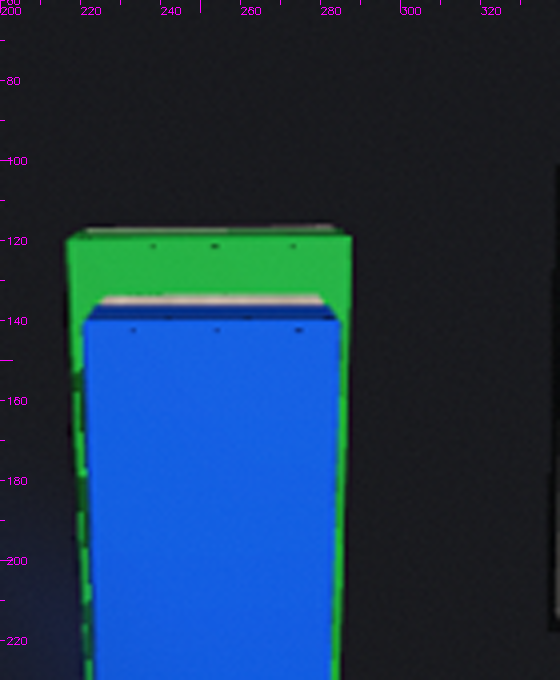

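carry_out(
  rows="1 0 -0.02 0.9 0;1 0 0 1 0;1 0 0 1 0;1 0 0 0.6 0;1 0 0 0.3 0;1 0 0 0.2 0;0.8 0 0 0 0;0.6 0 0 0 0;0.4 0 0 0 0;0.4 0 0 0 0;0.4 0 0 0 0;0.4 0 0 0 0",
)

```text
clock: 23.0
eef_pos: [639.2, 32.0, 77.8]
tcp_rot: [3.14, -0.0, 1.435]
contact_force: [-1.0, 0.9, 5.7]
opening: 0.575
```

carry_out(
  rows="0.4 0 0 0 0;0.4 0 0 -0.2 0;0.4 0 0 -0.5 0;0.4 0 0 -0.9 0;0.4 0 0 -1 0;0.4 0 0 -1 0;0.4 0 0 0 0",
)

```text
clock: 23.88
eef_pos: [640.4, 32.0, 188.2]
tcp_rot: [3.136, -0.001, 1.435]
contact_force: [-0.6, -0.0, -1.5]
opening: 0.576
```

```bash
python3 go.py 580 268 170 0.218
python3 - <<'E'
from fit import *
im=np.array(r.grab_frame("side")); cv2.imwrite("pics/d10.png",im);crop(im,120,150,320,300,4,"pics/d10c.png")
E
```

```text
t 23.88 pos [640.4  32.  188.2] rpy [ 3.136e+00 -1.000e-03  1.435e+00] open 0.576 F [-0.6 -0.  -1.5]
units xyz [ 7.52 -3.07  0.6 ] turn 8.71 (tool-z turn)  q [ 0.05  0.44  1.66 -0.    1.04  0.18]
```

View pics/d10c.png

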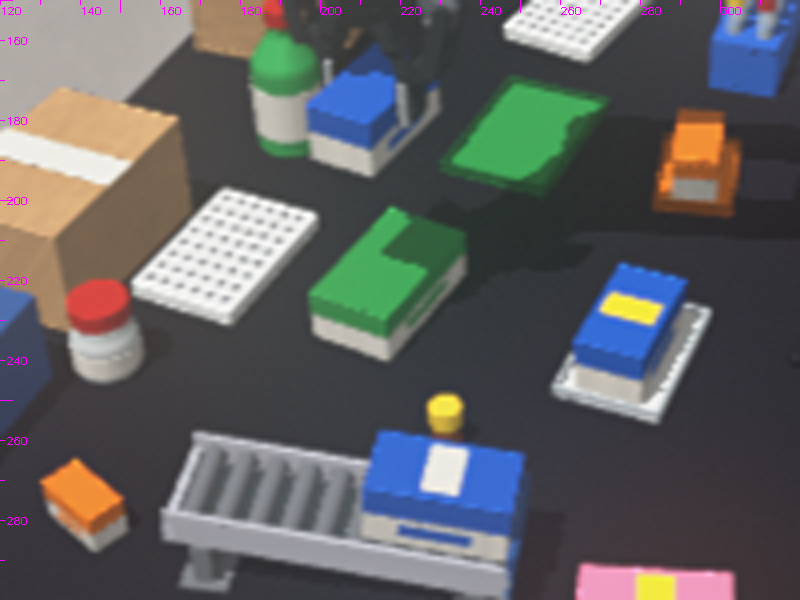

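```bash
python3 go.py 594 271.3 150 0.218
```

```text
t 23.93 pos [639.3  32.  186.3] rpy [ 3.139 -0.     1.435] open 0.58 F [ 0.4 -1.  -2.2]
units xyz [ 7.7  -2.58  1.21] turn 8.71 (tool-z turn)  q [ 0.05  0.44  1.66 -0.    1.04  0.18]
```

carry_out(
  rows="0.4 0.7 -0.23 0 0;0.4 0.9 -0.3 0 0;0.4 0.9 -0.3 0 0;0.4 0.9 -0.3 0 0;0.4 0.9 -0.3 0 0;0.4 0.9 -0.3 0 0;0.4 0.9 -0.3 0 0;0.4 0.9 -0.3 0 0;0.4 0.7 -0.25 0 0;0.4 0 0 0 0.9;0.4 0 0 0 0.9;0.4 0 0 0 0.9",
)

```text
clock: 25.42
eef_pos: [592.6, 271.8, 184.0]
tcp_rot: [-3.141, 0.001, 1.054]
contact_force: [-0.5, -0.5, -1.8]
opening: 0.582
```

carry_out(
  rows="0.4 0 0 0 0.9;0.4 0 0 0.2 0.9;0.4 0 0 0.2 0.9;0.4 0 0 0.2 0.9;0.4 0 0 0.2 0.9;0.4 0 0 0 0.9;0.4 0 0 0 0.6;0.4 0 0 0 0;0.4 0 0 0 0",
)

```text
clock: 26.55
eef_pos: [593.1, 271.5, 160.5]
tcp_rot: [3.142, 0.001, 0.222]
contact_force: [-0.5, 0.3, -1.0]
opening: 0.58
```

```bash
python3 go.py 594 271.3 90 0.218
python3 - <<'E'
from fit import *
im=grab("w11")
im=np.array(r.grab_frame("side")); cv2.imwrite("pics/d11.png",im);crop(im,120,180,320,330,4,"pics/d11c.png")
im=np.array(r.grab_frame("scene")); cv2.imwrite("pics/s11.png",im);crop(im,300,160,460,310,4,"pics/s11c.png")
E
```

```text
t 26.55 pos [593.1 271.5 160.5] rpy [3.142e+00 1.000e-03 2.220e-01] open 0.58 F [-0.5  0.3 -1. ]
units xyz [0.03 0.01 2.35] turn 0.03 (tool-z turn)  q [0.43 0.49 1.65 0.   1.01 1.78]
```

View pics/w11.png

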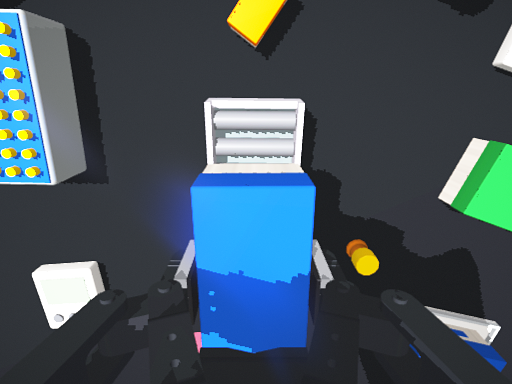

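View pics/d11c.png

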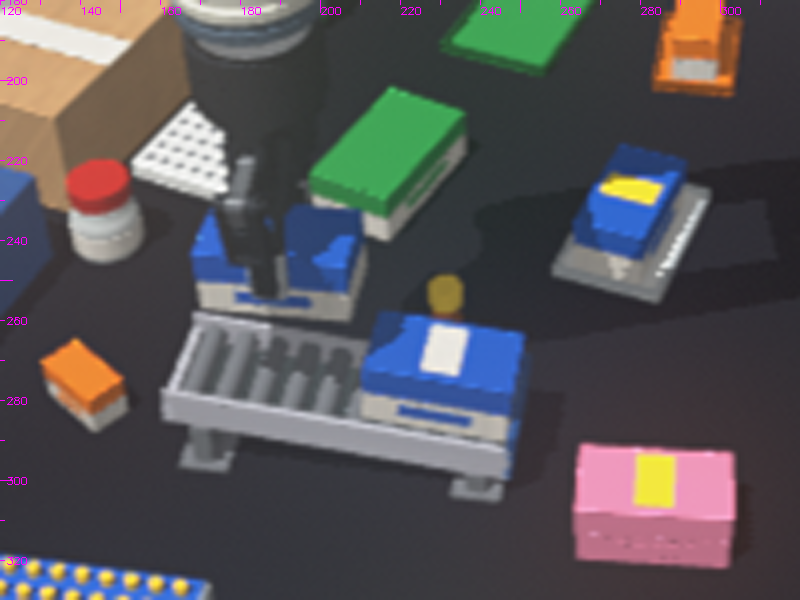

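View pics/s11c.png

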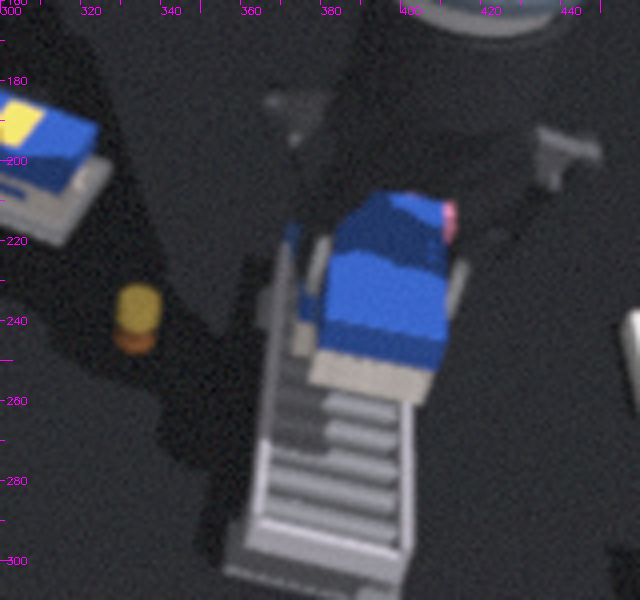

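carry_out(
  rows="0.4 0.03 0 0.6 0;0.4 0 0 0.7 0;0.4 0 0 0.5 0;0.4 0 0 0.3 0;0.4 0 0 0.1 0;0.4 0 0 0 0",
)

```text
clock: 27.45
eef_pos: [594.5, 271.6, 95.0]
tcp_rot: [-3.142, -0.0, 0.22]
contact_force: [0.2, 0.7, -2.2]
opening: 0.577
```

carry_out(
  rows="0.4 0 0 0.08 0;0.4 0 0 0.08 0;0.4 0 0 0.05 0;0.4 0 0 0 0",
)

```text
clock: 27.95
eef_pos: [595.4, 271.8, 89.6]
tcp_rot: [-3.141, -0.002, 0.22]
contact_force: [0.7, -1.1, 3.0]
opening: 0.578
```

carry_out(
  rows="0.4 0 0 0.06 0;0.4 0 0 0.05 0;0.4 0 0 0 0",
)

```text
clock: 28.32
eef_pos: [596.0, 272.1, 87.4]
tcp_rot: [-3.141, -0.004, 0.22]
contact_force: [-0.3, -1.5, 11.8]
opening: 0.581
```

Release here and look.

carry_out(
  rows="0.6 0 0 0 0;0.64 0 0 0 0;0.7 0 0 0 0;0.85 0 0 0 0;1 0 0 0 0;1 0 0 0 0;1 0 0 -0.3 0;1 0 0 -1 0;1 0 0 -1 0;1 0 0 -1 0;1 0 0 0 0",
)

```text
clock: 29.7
eef_pos: [595.9, 272.2, 187.6]
tcp_rot: [-3.14, -0.005, 0.22]
contact_force: [-0.3, 0.2, 0.9]
opening: 1.004
```

```bash
python3 go.py 638 32.5 170 1.43
python3 - <<'E'
from fit import *
im=grab("w12")
im=np.array(r.grab_frame("side")); cv2.imwrite("pics/d12.png",im);crop(im,120,180,320,330,4,"pics/d12c.png")
E
```

```text
t 29.7 pos [595.9 272.2 187.6] rpy [-3.14  -0.005  0.22 ] open 1.004 F [-0.3  0.2  0.9]
units xyz [-0.37  8.1   0.58] turn -8.67 (tool-z turn)  q [0.43 0.46 1.63 0.   1.05 1.78]
```

View pics/w12.png

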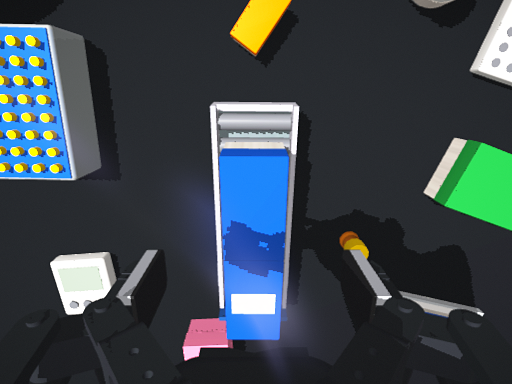

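View pics/d12c.png

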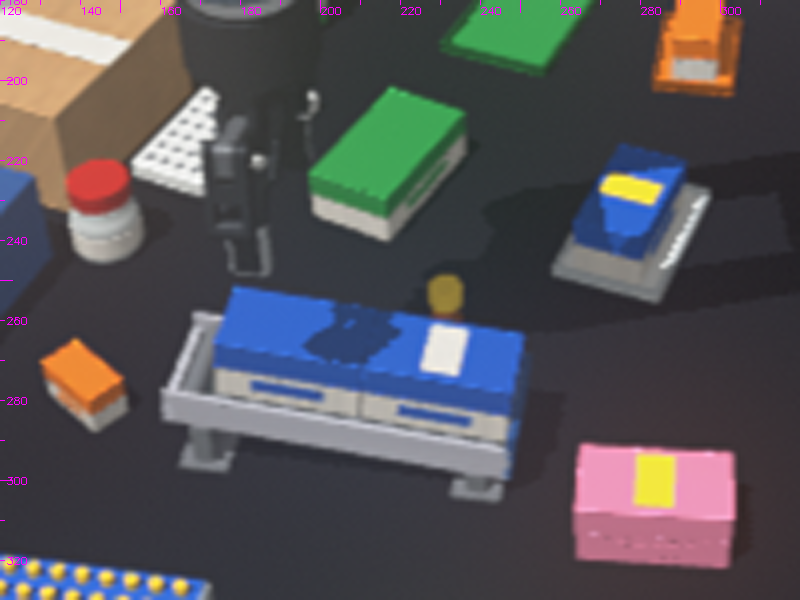

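carry_out(
  rows="1 -0.03 0.6 0 0;1 -0.03 0.9 0 0;1 -0.03 0.95 0 0;1 -0.03 0.95 0 0;1 -0.03 0.95 0 0;1 -0.03 0.95 0 0;1 -0.03 0.95 0 0;1 -0.03 0.95 0 0;1 -0.03 0.9 0 0;1 0 0 0 -0.9;1 0 0 0 -0.9;1 0 0 0 -0.9",
)

```text
clock: 31.3
eef_pos: [638.5, 31.1, 183.0]
tcp_rot: [-3.141, 0.002, 0.6]
contact_force: [-0.5, -0.1, -0.3]
opening: 1.001
```

carry_out(
  rows="1 0 0 0 -0.9;1 0 0 0 -0.9;1 0 0 0 -0.9;1 0 0 0 -0.9;1 0 0 0 -0.9;1 0 0 0 -0.9;1 0 0 0 -0.57;1 0 0 0 0;1 0 0 0 0",
)

```text
clock: 32.42
eef_pos: [639.0, 31.9, 183.6]
tcp_rot: [-3.141, 0.0, 1.428]
contact_force: [-0.8, 0.3, -0.2]
opening: 1.001
```

```bash
python3 go.py 638 32.5 34 1.43
python3 - <<'E'
from fit import *
im=grab("w13"); crop(im,190,80,310,260,4,"pics/w13c.png")
E
```

```text
t 32.42 pos [639.   31.9 183.6] rpy [-3.141  0.     1.428] open 1.001 F [-0.8  0.3 -0.2]
units xyz [ 0.02 -0.03  4.99] turn -0.01 (tool-z turn)  q [ 0.05  0.45  1.66 -0.    1.04  0.19]
```

View pics/w13c.png

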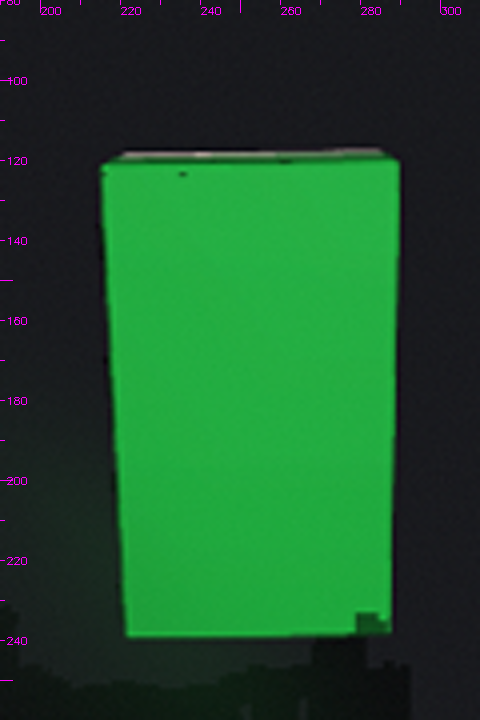

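Run:
```python
from fit import *
print(fit([638,32,40,1.43],112,64,[(W("w13.json"),[(287.5,238.5),(221.3,239),(215.5,121),(290,120.5)])]))
```

```text
(array([ 6.39283688e+02,  3.25741348e+01,  3.81673221e+01,  1.44052102e+00,
       -5.75386121e-05]), array([[-0.23309273, -0.10492236],
       [ 0.04360242,  0.06950175],
       [-0.0731877 ,  0.23408574],
       [ 0.24008491, -0.20246011]]))
```

carry_out(
  rows="1 0.02 0 0.9 -0.06;1 0 0 1 0;1 0 0 1 0;1 0 0 0.9 0;1 0 0 0.6 0;1 0 0 0.3 0;1 0 0 0.2 0;1 0 0 0 0;1 0 0 0 0",
)

```text
clock: 33.6
eef_pos: [640.0, 33.2, 38.0]
tcp_rot: [3.14, -0.0, 1.439]
contact_force: [-0.0, 0.1, -0.1]
opening: 1.001
```

```bash
python3 go.py 639 32.5 34 1.437
```

```text
t 33.6 pos [640.   33.2  38. ] rpy [ 3.14  -0.     1.439] open 1.001 F [-0.   0.1 -0.1]
units xyz [-0.03 -0.03  0.13] turn 0.01 (tool-z turn)  q [ 0.05  0.63  1.73 -0.    0.78  0.18]
```

carry_out(
  rows="1 0 -0.02 0.13 0;0.9 0 0 0 0;0.75 0 0 0 0;0.6 0 0 0 0;0.6 0 0 0 0;0.6 0 0 0 0;0.6 0 0 0 0;0.6 0 0 0 0",
)

```text
clock: 34.6
eef_pos: [639.1, 33.3, 33.7]
tcp_rot: [3.141, -0.0, 1.439]
contact_force: [-0.8, -0.1, 5.6]
opening: 0.742
```

carry_out(
  rows="0.6 0 0 0 0;0.6 0 0 -0.2 0;0.6 0 0 -0.5 0;0.6 0 0 -0.9 0;0.6 0 0 -1 0;0.6 0 0 0 0",
)

```text
clock: 35.35
eef_pos: [640.7, 33.4, 114.5]
tcp_rot: [3.137, -0.001, 1.439]
contact_force: [0.0, -0.7, -1.3]
opening: 0.742
```

```bash
python3 go.py 620.5 -194 110 1.515
```

```text
t 35.35 pos [640.7  33.4 114.5] rpy [ 3.137e+00 -1.000e-03  1.439e+00] open 0.742 F [ 0.  -0.7 -1.3]
units xyz [-7.6   0.33  0.14] turn -0.55 (tool-z turn)  q [0.05 0.53 1.71 0.   0.9  0.18]
```

Run:
```python
from fit import *
print(tri([(S,(153.5,233)),(D,(190,153))]), atz(S,(162,280),0),atz(D,(191,187),0), atz(D,(205,185),0))
```

```text
(array([ 797.49592643, -129.56170656,  125.32166634]), [1.6921638728553456, 1.6921638728555388]) [ 812.21756184 -126.04087118    0.        ] [ 801.58009698 -117.20188459    0.        ] [ 763.04556796 -142.85024371    0.        ]
```

carry_out(
  rows="0.6 -0.6 0.04 0 0;0.6 -0.87 0.04 0 0;0.6 -0.87 0.04 0 0;0.6 -0.87 0.04 0 0;0.6 -0.87 0.04 0 0;0.6 -0.87 0.04 0 0;0.6 -0.87 0.04 0 0;0.6 -0.87 0.04 0 0;0.6 -0.87 0.04 0 -0.55;0.6 0 0 0 0;0.6 0 0 0 0",
)

```text
clock: 36.72
eef_pos: [618.8, -193.1, 110.4]
tcp_rot: [-3.14, -0.001, 1.514]
contact_force: [-0.2, -0.7, -2.2]
opening: 0.741
```

```bash
python3 go.py 620.5 -194.5 37 1.515;python3 - <<'E'
from fit import *
im=grab("w14")
im=np.array(r.grab_frame("scene")); cv2.imwrite("pics/s14.png",im);crop(im,100,130,300,280,4,"pics/s14c.png")
E
```

```text
t 36.73 pos [ 618.8 -193.1  110.4] rpy [-3.140e+00 -1.000e-03  1.514e+00] open 0.741 F [-0.2 -0.7 -2.2]
units xyz [-0.05  0.06  2.45] turn -0.01 (tool-z turn)  q [-0.3   0.54  1.69  0.    0.91 -0.25]
```

View pics/w14.png

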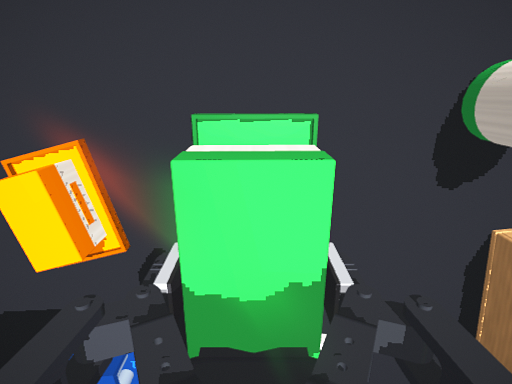

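View pics/s14c.png

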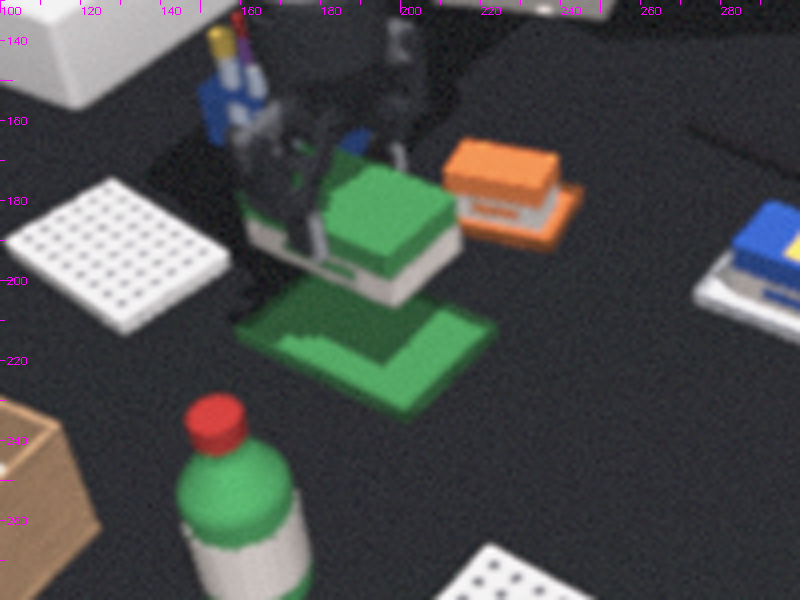

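Run:
```python
from fit import *
w=W("w14.json");a=atz(w,(192,114),9);b=atz(w,(318.5,114),9);d=b-a;print(a,b)
u=np.array([-d[1],d[0]])/np.hypot(d[0],d[1]); print(((a+b)/2)[:2]-69*u, np.arctan2(u[1],u[0]))
```

```text
[ 579.09372443 -125.29272893    9.        ] [ 668.64414999 -130.39638546    9.        ]
[ 619.94286119 -196.73277046] 1.5138659266346697
```

Tray centre about (620.2, -195.5). I lower now.

carry_out(
  rows="0.6 -0.08 0.05 0.7 0;0.6 0 0 0.8 0;0.6 0 0 0.5 0;0.6 0 0 0.2 0;0.6 0 0 0.1 0;0.6 0 0 0 0",
)

```text
clock: 37.58
eef_pos: [621.4, -195.5, 42.7]
tcp_rot: [3.141, 0.0, 1.516]
contact_force: [-0.2, 0.2, -1.3]
opening: 0.74
```

carry_out(
  rows="0.6 0 0 0.07 0;0.6 0 0 0.06 0;0.6 0 0 0 0;0.6 0 0 0 0",
)

```text
clock: 38.08
eef_pos: [621.1, -195.5, 38.6]
tcp_rot: [3.142, 0.0, 1.516]
contact_force: [0.0, 0.2, -1.5]
opening: 0.739
```

carry_out(
  rows="0.6 0 0 0.05 0;0.6 0 0 0.02 0;0.6 0 0 0 0",
)

```text
clock: 38.45
eef_pos: [621.3, -195.5, 37.7]
tcp_rot: [3.141, 0.0, 1.515]
contact_force: [-3.8, 1.9, 11.4]
opening: 0.743
```

carry_out(
  rows="0.8 0 0 0 0;0.85 0 0 0 0;1 0 0 0 0;1 0 0 0 0;1 0 0 -0.3 0;1 0 0 -1 0;1 0 0 -1 0;1 0 0 -1 0;1 0 0 -1 0;1 0 0 -1 0;1 0 0 0 0",
)

```text
clock: 39.83
eef_pos: [622.6, -196.0, 198.7]
tcp_rot: [3.136, 0.001, 1.516]
contact_force: [1.3, 0.1, -0.0]
opening: 1.0
```

```bash
python3 go.py 480 0 280;python3 - <<'E'
from fit import *
im=grab("w15")
im=np.array(r.grab_frame("scene")); cv2.imwrite("pics/s15.png",im);crop(im,130,130,330,280,4,"pics/s15c.png")
im=np.array(r.grab_frame("side")); cv2.imwrite("pics/d15.png",im)
E
```

```text
t 39.83 pos [ 622.6 -196.   198.7] rpy [3.136e+00 1.000e-03 1.516e+00] open 1.0 F [ 1.3  0.1 -0. ]
units xyz [ 6.26 -5.09 -2.74] turn -0.0 (tool-z turn)  q [-0.31  0.45  1.62  0.    1.07 -0.25]
```

View pics/w15.png

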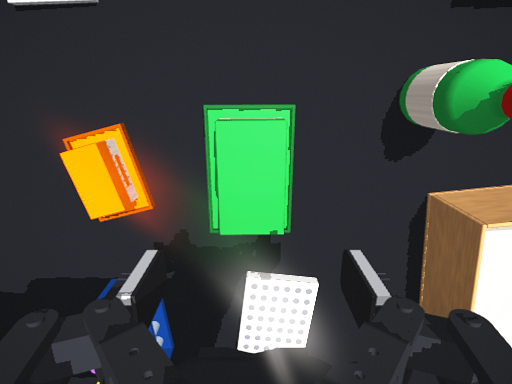

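View pics/s15c.png

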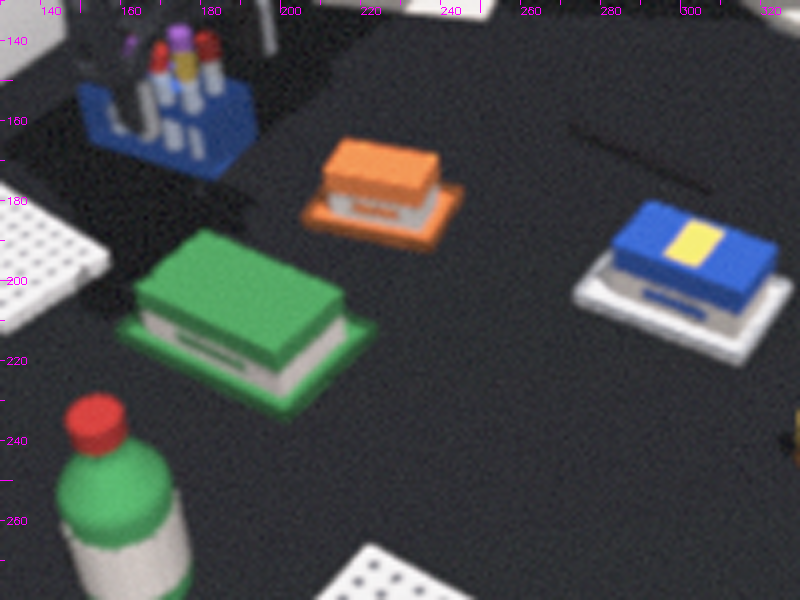

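View pics/d15.png

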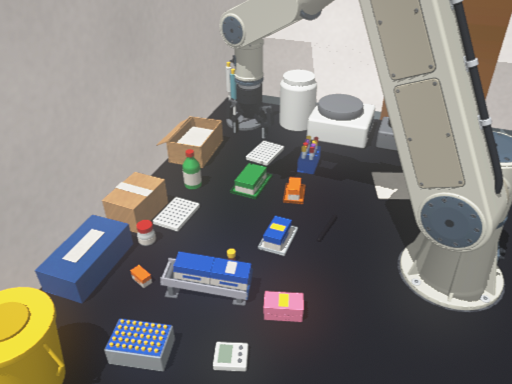

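Run:
```python
from fit import *
a2=lambda t:[t[3],t[0],t[1],t[2]]
a3=lambda t:[t[3],t[0],t[1],t[2]]
def g(n,l,w,x0,p,z):
    x,e=fit(x0,l,w,[(S,p)],zfix=None); x2,e2=fit(x0,l,w,[(S,p)],zfix=z); print(n,x.round(2)[:4],x2.round(2)[:4],"res",abs(e2).max().round(1))
g("wt",116,76,[453,30,9,1.53],a2([(288,186.2),(328,201.2),(315,221.2),(273.8,203)]),9)
g("wk",90,50,[453,30,48,1.53],a2([(293,180),(324.2,191.8),(315.5,202.5),(283,190.8)]),48)
g("ot",94,62,[471,-189,9,1.776],[(205.8,185.8),(214.5,171),(246,177),(237.8,192.8)],9)
g("ok",68,36,[471,-189,44,1.776],[(210.5,174),(216.2,164.5),(239.8,168.2),(236.2,178.2)],44)
g("gt",138,90,[620,-195,9,1.515],a2([(183,193),(224,212),(201.5,235),(159.3,213)]),9)
g("gk",112,64,[620,-195,44,1.515],a2([(180.8,187.8),(216,203),(199.8,218),(163.5,202)]),44)
im=cv2.imread("pics/d15.png");crop(im,130,150,330,310,4,"pics/d15c.png")
```

```text
wt [468.24  35.99  19.05   1.52] [457.89  31.9    9.06   1.52] res 1.4
wk [443.78  31.57  36.74   1.52] [456.26  36.42  47.96   1.51] res 0.6
ot [ 490.02 -174.74   22.25    1.77] [ 476.64 -184.67    9.04    1.77] res 1.1
ok [ 509.36 -158.37   75.51    1.81] [ 475.45 -183.44   44.06    1.83] res 1.2
gt [ 620.2  -193.34    6.39    1.51] [ 622.21 -191.39    8.98    1.51] res 0.5
gk [ 622.1  -191.63   43.17    1.54] [ 622.78 -190.97   44.      1.54] res 0.4
```

View pics/d15c.png

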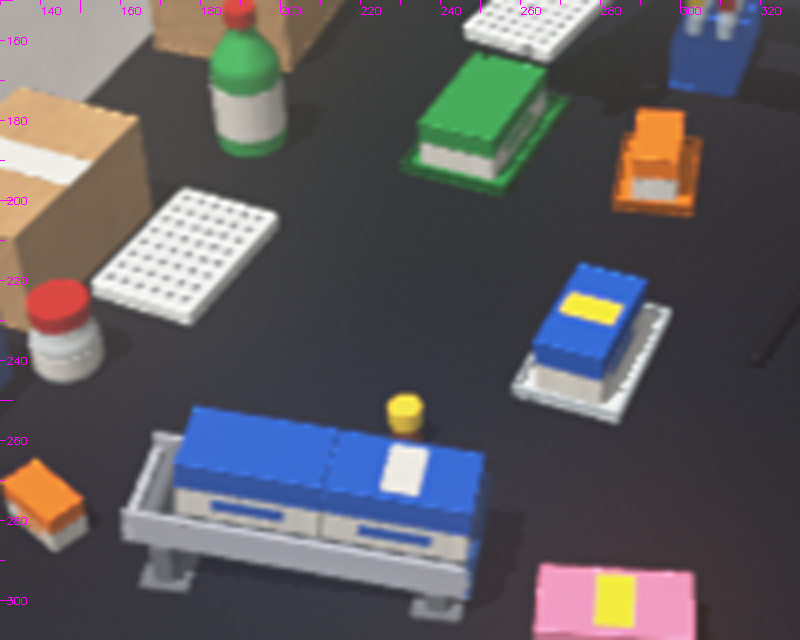

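```bash
python3 -c "
from rig import r
print(r.sign_off()); print(r.sense()['clock'])"
```

```text
the job is handed in; nothing more can be done
None
the job is handed in; nothing more can be done
```

I carried out every step in the required order and handed the job in at about 40 s of the 104 s. The hand-in gave no verdict, so success rests on my own checks.

1. I took the yellow-striped kit from the lane and set it in the white tray. The white-striped kit rolled down to the stop.
2. I set the orange kit in the orange tray. I used the larger orange kit, from the top of the stack.
3. I loaded the plain blue kit into the lane behind the white-striped one.
4. I set the green kit in the green tray.

**Kits in trays:** Fits to the last scene picture put the three kits 1–5 mm from their tray centres and within 0.06 rad of lengthwise. The limits are 15 mm and 0.3 rad. The yellow-striped kit is furthest off, at about 4.5 mm along its tray. I judged flatness and upright only by eye, and all three kits look flat inside their rims.

**Lane:** In the last side picture the two kits lie end to end against the stop, at the same pixels as the first pair did. The gripper was open and clear, about 200 mm up.

**Rack:** It was never approached and stands upright in the last pictures. I did not measure its position again.

**Disagreements:** Heights from the scene and side cameras came out about 2–4 mm low against the given heights. When I left the height free in single-camera fits, it was off by up to 30 mm. So the centre comparisons above use the given heights.

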